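Clear the tester's fault and hold its probe square on the copper sample

ROBOT

A 6-joint arm with a two-finger parallel gripper is mounted at the origin on a cart in front of the work surface, level with it; the furniture and walls round the work are solid. World frame = base frame: x ahead of the robot, y to its left, z up, the work surface at z = 0. Lengths are in m, angles in rad, forces in N, time in s.
With the tool pointing down it reaches from about 0.25 to 0.725 m from the base axis. Payload 4 kg.
Tool frame: the origin (TCP) lies at the very end of the fingers, on their centre line; the grasp point (between the pads) lies 19 mm behind it; x points along the fingers, y is the direction in which the jaws open and shut, and the axes are right-handed (so a half turn about x gives the same grasp; the last joint's range is limited). The gripper opens to 85 mm and grips with 20 to 120 N. Pads are 22 mm wide; open, the fingers measure 114 mm over their backs; the gripper's body (76 mm by 85 mm) begins 54 mm behind the grasp point. The pads swing forward as they close: fully open they stand 13 mm farther back than shut.
Start: joints at [1.117, 0.241, 0.005, 1.335, 0, 1.571], TCP at [0.219, 0.449, 0.231] pointing down, gripper open.
Joint ranges: [-2.72, 2.72], [-1.05, 1.87], [-1.09, 1.28], [-1.99, 2.15], [-1.42, 1.44], [-3.14, 3.14]. Speed limits (rad/s): [2.79, 2.79, 3.14, 3.14, 3.14, 3.14].

INTERFACE

Orientations are given as a unit quaternion [x, y, z, w].
In Python, from workcell import get_obs, camera, job_done gives the robot as it stands. The module is installed in compiled form; this text tells all that it offers.
- The arm moves only by the tool arm_command, never from a script. Its argument "motion" is a list of rows, each an object of numbers: "x", "y", "z": the shift along the tool's x, y, z in m; "roll": the turn about the tool's x in rad; "fingers": the opening, from 0 (shut) to 1 (fully open). A call has 1 to 20 rows; each row shifts and turns the pose as measured when the row begins, along the tool's axes as they then stand; what a row does not reach is not made up. A row lasts 1/12 s, in which the tool goes at most 41.7 mm and 7.16 degrees, less where a joint would pass 70% of its speed; a pose out of reach is approached as far as the arm can. A call is refused whole if a number of a shift passes 0.0417 or a number of a turn 0.125, either way. A call with a gripper value outside its range is refused whole. The fingers move at their own pace and stop on an object; the grip force is fixed at half the most. Time passes only in rows, so rows that do not move let the fingers close. It gives the time, the measured TCP pose, the force and the opening at its end, in the units of the state.
- get_obs(): the state, without advancing time (a new reading comes with each control period).
- camera(name): name is "scene" or "top" or "wrist"; returns a dict with "frame" (480x640x3 uint8, red, green, blue), "intrinsics" (3x3 intrinsics, pixels), "rvec" (rotation vector, rad) and "tvec" (3), from world to camera coordinates, as OpenCV has them. Camera axes: x right, y down, z forward; pixel columns grow to the right and rows downward; lengths in m; the calibration is good to about 2 mm. A picture is of the moment at which its call begins. There is no depth.
- job_done(): hands the job in, once; it reports no verdict.
The state is a dict: "clock": time; "joint_pos": joint angles; "joint_vel": joint speeds; "tau": joint torques, N m; "eef_pos": TCP position; "tool_rot": TCP orientation; "ft_force": force on the tool from outside, world axes, zero at the start; "ft_torque": the same for the moment, N m; "grip_width": finger opening in m.
Only numpy, scipy, OpenCV 4.12 (cv2) and the standard library are available. Lean on these libraries where they do the work, as an engineer would, in place of code of your own. Each camera call takes 0.05 s, during which the arm holds its last target.

TASK

The metal tester has stopped on a fault: push the red mushroom stop fully down and let it spring back up, then twist its head clockwise as far as it goes to re-arm it. Then take the grey probe by its grip out of its rest and hold its tip on the blue spot of the copper disc (not the steel one), square to the tilted face of the disc, pressed gently so that the spring tip is about half-way in. Finish there, still holding the probe pressed on the spot; leave the watch, the brass tin and the loupe where they are.

Things in the scene. Friction and masses are not known exactly. Their poses are not given: they have to be found in the camera images.
- knob_center (a point): centre of the red mushroom head of the stop, 66 mm above the bench while it is up. The head is round, 40 mm across and 19 mm high, its top 10 mm above this point, with a white pointer line on top; below it 2 to 9 mm of neck, then a grey box 84 x 84 mm (rubber foot 90 x 90 mm) with its top 44 mm above the bench (a yellow ring round the neck up to 47 mm, a black collar up to 51 mm). The box is fixed to the bench; its place and yaw vary
- stop_button (a joint): how far the mushroom is pushed down, 0 (up) to 0.006 m (fully down); a spring pushes it back, 1.2 N at the top and 4.8 N fully down
- stop_knob (a joint): turn of the mushroom head, in rad, growing clockwise as seen from above; end stop (re-armed) at 1.3; starts between 0 and 0.3, stays where it is left (about 0.03 N m of friction). It can be turned with the button up or down
- probe_grip (a point): middle of the square grip of the probe (22 x 22 mm, 66 mm long, grey, long way along the probe's z axis; x and y square to its flat sides). z points from the tip to the grip: up while in the rest. The grip reaches 33 mm above and below this point, a black button 6 mm farther up. Below the grip a round dark collar 30 mm across and 5 mm thick (its underside 38 mm below this point) hangs on the rest; below it an aluminium nose 17 mm across, then the tip. Loose, about 130 g
- probe_tip (a joint): how far the spring tip is pushed into the probe, 0 (out) to 0.010 m (end stop, to be avoided); the spring gives 0.6 N at 0, 2.1 N half-way, 3.6 N at the end
- tip_end (a point): very end of the brass tip of the probe (4.4 mm round, on the probe's axis, 90 mm below probe_grip while the tip is out); same axes as the probe
- probe_rest_top (a point): centre of the hole of the probe rest, at the upper face of its black shelf, 58 mm above the bench. The shelf is 56 x 56 mm and 8 mm thick with a hole of 22 mm, on four posts above a 72 x 72 mm foot; fixed to the bench. The probe hangs in it by its collar and lifts straight out (53 mm of nose and tip are in or below the hole)
- copper_spot (a point): centre of the blue spot (12 mm across) on the face of the copper disc (42 mm across, 4 mm thick) which lies on the aluminium plate (50 x 56 mm) of a tilting table. z points out of the face, square to it; y along the tilt axis. The table stands fixed on a 70 x 76 mm foot; the spot is about 42 mm above the bench; two small clamps (5 mm high) sit on the plate beside the disc at +-23 mm along y and two cheeks carry the pivot at +-33 mm along y, below the face
- copper_plate (a joint): tilt of the copper sample's plate in rad (0 level; positive leans the face towards the side of the robot); varies from start to start; stiff (1 N m), stays as it is
- steel_spot (a point): the same point on the other table, with a steel disc: not to be touched with the probe
- watch: bystander: a wrist watch without band, 50 x 34 x 10 mm, lying on the bench; origin under its middle
- tin: bystander: a round brass tin, 62 mm across and 23 mm high; origin under its middle
- loupe: bystander: a folding linen loupe, 29 x 28 x 31 mm, standing; origin under its middle
Things that resemble listed ones, but are neither listed nor needed, are in the scene too. Leave any green look-alike of the part that bears copper_spot alone.

How it is judged:
On the way, in this order (a step that is already met when the one before it is completed fails the run):
1. the mushroom stop is pushed fully down (5 mm or more of its 6) (value of joint stop_button above 0.005 m), for 0.05 s.
2. the mushroom is up again (less than 2 mm down), its head not yet turned to the end (value of joint stop_button below 0.002 m and value of joint stop_knob below 1.1 rad), for 0.05 s.
3. the head is twisted clockwise as far as it goes (1.15 rad or more of 1.3) (value of joint stop_knob above 1.15 rad), for 0.1 s.
4. the probe is lifted out of its rest, held by the fingers (height (world z) of tip_end above 0.06 m and contact force between the fingers and probe above 1 N), for 0.1 s.
At the end, for the whole second after the job is handed in: Stop up (under 3 mm down), head turned 1.1 rad or more. Fingers hold the probe still, clear of its rest: tip within 6 mm of the centre of the copper blue spot, axis within 0.12 rad of square, tip 2.5 to 8.5 mm in, 0.7 to 6 N on the disc, for the last second (value of joint stop_knob above 1.1 rad and value of joint stop_button below 0.003 m and distance between tip_end and copper_spot below 0.006 m and angle between the z axis of tip_end and the z axis of copper_spot, either way round below 0.12 rad and value of joint probe_tip between 0.0025 and 0.0085 m and contact force between probe and copper_plate between 0.7 and 6 N and contact force between the fingers and probe above 1 N and contact force between probe and probe_rest below 0.1 N and linear speed of probe below 0.02 m/s); the arm keeps its last pose, push and grip.
It fails at once if the watch is moved by more than 20 mm (distance of watch from where it was at the start of the episode above 0.02 m).
It fails at once if the tin is moved by more than 20 mm (distance of tin from where it was at the start of the episode above 0.02 m).
It fails at once if the loupe is moved by more than 20 mm (distance of loupe from where it was at the start of the episode above 0.02 m).
It fails at once if the probe touches the steel sample (contact force between probe and steel_plate above 0.3 N).
It fails at once if the probe is forced on the copper sample: more than 10 N (contact force between probe and copper_plate above 10 N).
It also fails if it takes over 54 s, if anything falls off the work surface, if the arm or the gripper's body presses on something with over 40 N, if the wrist force passes 120 N, or if a joint passes its speed limit or range.

## Working session

There is one attempt and no reset: what is moved stays moved. The work goes in short steps, Python scripts to look and compute and a tool call to move; the robot and the scene stay as the last step left them, time stands still between calls to the robot, and variables do not carry over. Pictures are saved under pics/ and viewed, and the job is handed in when it is done.

Besides the shell and the picture viewer there is one more tool, called after "Request:" as name(argument=value, ...) on one line, values as JSON. arm_command: Moves the arm, as the interface text tells. Its arguments: {"type":"object","properties":{"motion":{"type":"array","items":{"type":"object","properties":{"x":{"type":"number"},"y":{"type":"number"},"z":{"type":"number"},"roll":{"type":"number"},"fingers":{"type":"number"}}}}},"required":["motion"]}

```bash
mkdir -p pics
cat > h.py <<'E'
import numpy as np, cv2
from workcell import get_obs, camera, job_done
from scipy.spatial.transform import Rotation as R
def snap(n,fn):
    c=camera(n); cv2.imwrite('pics/'+fn+'.png',c['frame'][:,:,::-1]); 
    np.savez('pics/'+fn+'.npz',K=c['intrinsics'],r=c['rvec'],t=c['tvec'],f=c['frame']); return c
def load(fn): 
    d=np.load('pics/'+fn+'.npz'); return d
def ray(d,u,v):
    Rm=cv2.Rodrigues(np.array(d['r'],float))[0]; p=np.linalg.inv(d['K'])@[u,v,1]
    o=-Rm.T@np.ravel(d['t']); w=Rm.T@p; return o,w/np.linalg.norm(w)
def atz(d,u,v,z):
    o,w=ray(d,u,v); return o+w*(z-o[2])/w[2]
def tri(*obs):
    A=0;b=0;rs=[]
    for d,u,v in obs:
        o,w=ray(d,u,v); P=np.eye(3)-np.outer(w,w); A=A+P;b=b+P@o; rs.append((o,w))
    x=np.linalg.solve(A,b); return x,[np.linalg.norm(np.cross(x-o,w)) for o,w in rs]
def proj(d,X):
    return cv2.projectPoints(np.array(X,float).reshape(-1,3),np.array(d['r'],float),np.array(d['t'],float),np.array(d['K'],float),None)[0].reshape(-1,2)
def crop(fn,x0,y0,x1,y1,out,s=None):
    im=cv2.imread('pics/'+fn+'.png')[y0:y1,x0:x1]; s=s or min(800/(x1-x0),600/(y1-y0))
    cv2.imwrite('pics/'+out+'.png',cv2.resize(im,None,fx=s,fy=s,interpolation=cv2.INTER_CUBIC)); print('scale',s)
E
python3 - <<'E'
from h import *
o=get_obs(); print(o)
for n in ['scene','top','wrist']:
    c=snap(n,n+'0'); 
    Rm=cv2.Rodrigues(np.array(c['rvec'],float))[0]; print(n,c['intrinsics'].tolist(),(-Rm.T@np.ravel(c['tvec'])))
E
```

```text
{'clock': 0.0, 'joint_pos': array([1.11700003e+00, 2.41435194e-01, 3.70185768e-03, 1.33519766e+00,
       1.50596865e-05, 1.57082281e+00]), 'joint_vel': array([ 2.55989121e-03, -1.28595538e-04,  7.07014047e-04,  8.01153146e-05,
        1.50574129e-03, -1.77200292e-03]), 'tau': array([ 8.51767199e-04, -3.72316360e+01,  2.52407598e+01,  1.72038964e-02,
        1.97834756e-04,  1.77705680e-06]), 'eef_pos': array([0.21890454, 0.44881906, 0.23039333]), 'tool_rot': array([ 0.15834296,  0.68915529, -0.15981132,  0.68880537]), 'ft_force': array([-0.19206911, -0.24649398, -0.12475324]), 'ft_torque': array([-0.02007819,  0.01444581, -0.01521003]), 'grip_width': 0.08562156586555907}
scene [[517.2183975223277, 0.0, 315.61721688322905], [0.0, 517.2183975223277, 230.45852368282013], [0.0, 0.0, 1.0]] [ 0.12207416 -0.64007081  0.55747467]
top [[462.35559065257377, 0.0, 319.73052582586445], [0.0, 462.35559065257377, 235.3855693102045], [0.0, 0.0, 1.0]] [ 0.5969559  -0.12600278  0.91820461]
wrist [[404.83411829333613, 0.0, 317.76918300585913], [0.0, 404.83411829333613, 238.29152298351482], [0.0, 0.0, 1.0]] [0.14244087 0.48626222 0.37329531]
```

View pics/scene0.png

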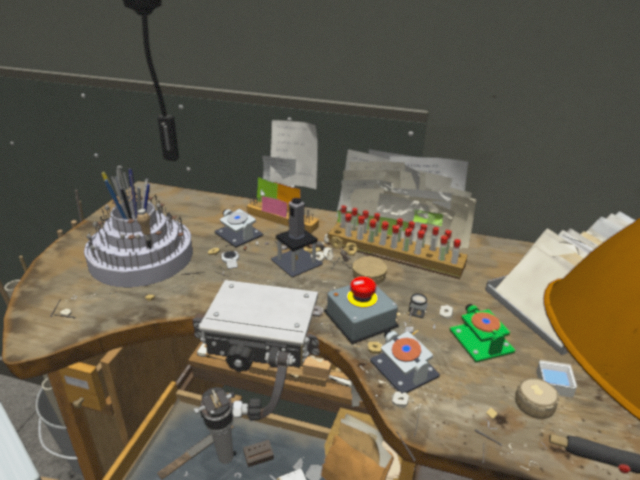

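View pics/top0.png

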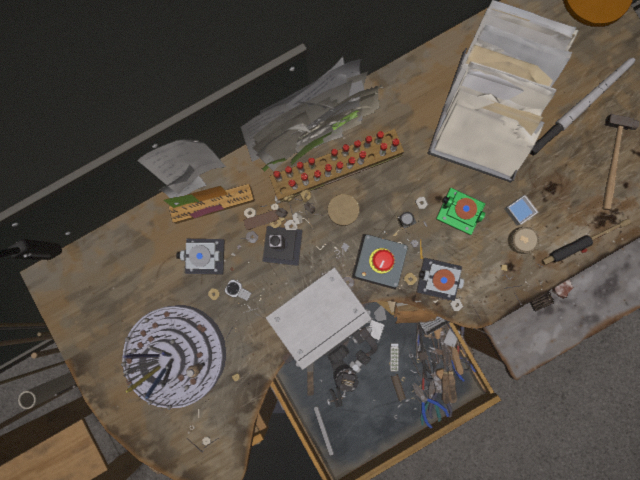

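View pics/wrist0.png

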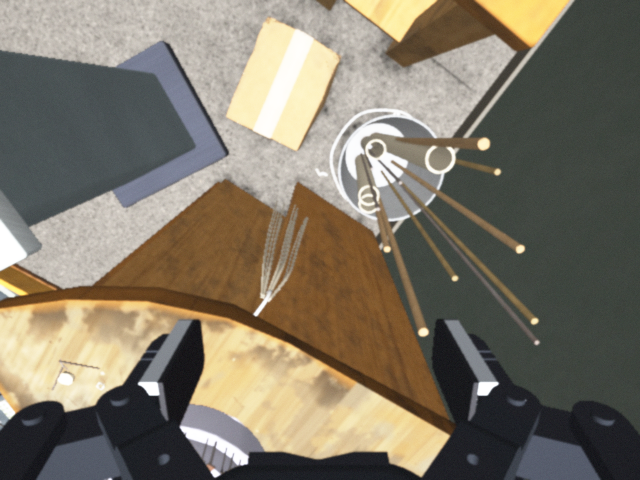

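Scene: the stop is at scene (362,285) / top (382,261). The copper table is grey with an orange disc, at scene (406,349) / top (443,280). The green look-alike is at scene (486,321) / top (466,208) and is to be left alone. The steel table is at top (200,256), the probe in its rest at top (277,242), the watch at top (233,289) and the loupe at top (406,218).

Run:
```python
from h import *
crop('scene0',310,255,470,395,'c1'); crop('top0',340,200,500,320,'c2'); crop('scene0',210,190,370,310,'c3'); crop('top0',170,190,330,310,'c4')
```

```text
scale 4.285714285714286
scale 5.0
scale 5.0
scale 5.0
```

View pics/c1.png

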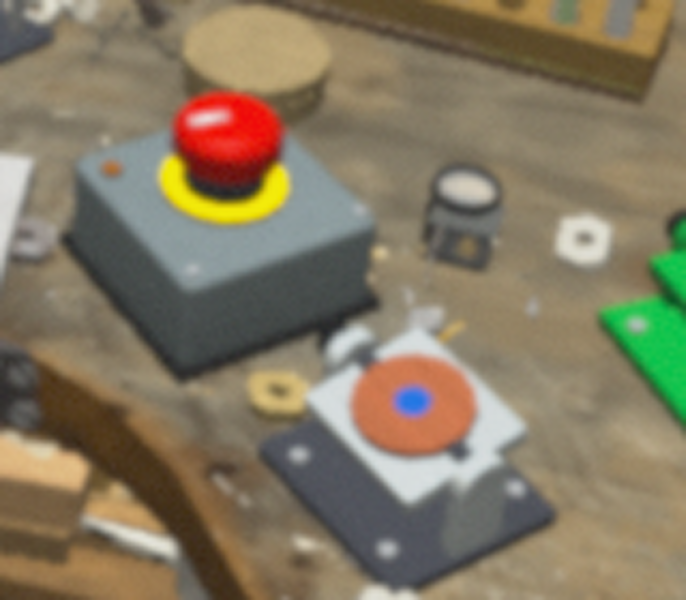

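View pics/c2.png

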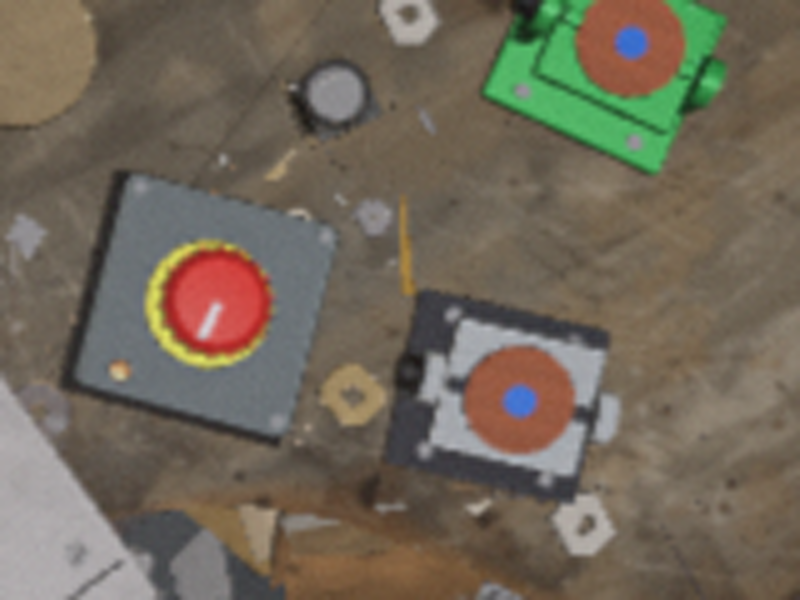

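View pics/c3.png

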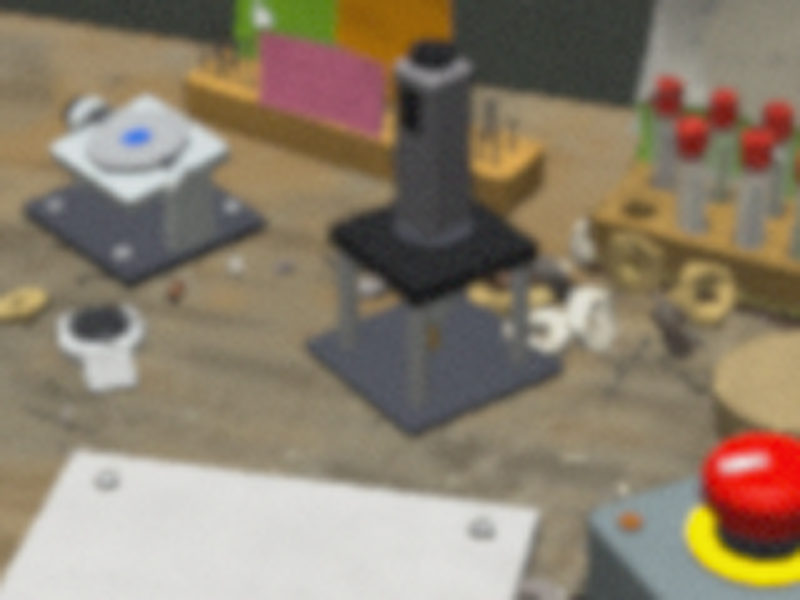

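View pics/c4.png

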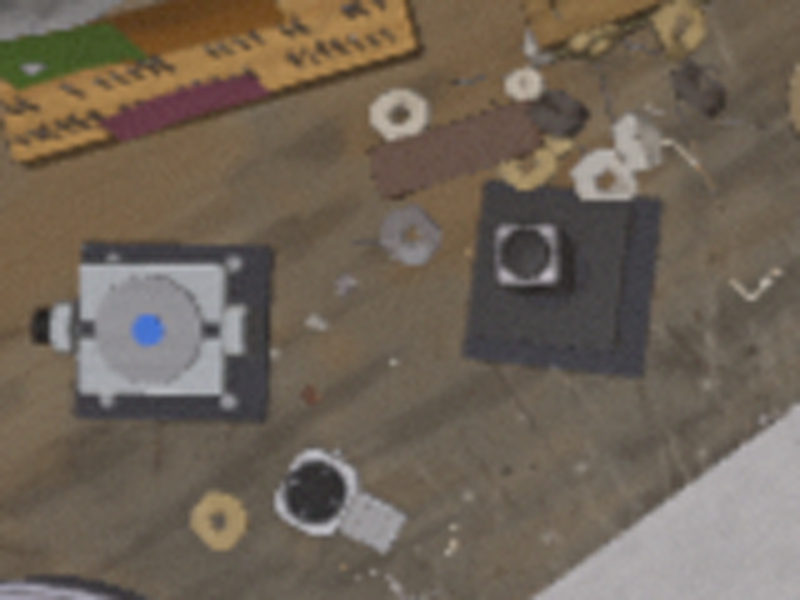

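Run:
```python
from h import *
np.set_printoptions(precision=4,suppress=True)
s=load('scene0');t=load('top0')
for n,a,b in [('knob',(363.2,287),(383.4,260)),('cu',(406.1,348.6),(444,280.2)),('steel',(237.4,217.4),(199.4,256)),('probebtn',(296.6,200.4),(275.2,240.8))]:
    print(n,*tri((s,*a),(t,*b)))
def T(x,y): return 340+x/5,200+y/5
def T4(x,y): return 170+x/5,190+y/5
# box corners at z=.044
for c in [(125,172),(336,237),(283,438),(75,380)]: print('box',atz(t,*T(*c),.044))
print('ptr',atz(t,*T(203,338),.076),atz(t,*T(217,303),.076), 'ring', atz(t,*T(208,303),.047))
for c in [(415,290),(608,330),(576,503),(387,463)]: print('cufoot',atz(t,*T(*c),.004))
for c in [(462,318),(606,348),(578,476),(430,446)]: print('cuplate',atz(t,*T(*c),.04))
for c in [(490,182),(630,190),(613,347),(470,335)]: print('shelf',atz(t,*T4(*c),.058))
for c in [(497,225),(560,227),(558,288),(497,285)]: print('griptop',atz(t,*T4(*c),.129))
print('tin',atz(t,343.5,209.5,.023),'loupe',atz(t,406.5,219,.03),'watch',atz(t,233,288,.01))
```

```text
knob [ 0.627  -0.2276  0.0661] [np.float64(0.0001118084324868683), np.float64(0.00011180843248687368)]
cu [ 0.5901 -0.3437  0.0422] [np.float64(6.056143752913461e-05), np.float64(6.0561437529200646e-05)]
steel [0.636  0.1188 0.041 ] [np.float64(0.00056247402064704), np.float64(0.0005624740206469498)]
probebtn [ 0.6578 -0.0361  0.1327] [np.float64(0.0004222736368616433), np.float64(0.0004222736368617291)]
box [ 0.6764 -0.1961  0.044 ]
box [ 0.6516 -0.2754  0.044 ]
box [ 0.5762 -0.2544  0.044 ]
box [ 0.5978 -0.1767  0.044 ]
ptr [ 0.613  -0.2213  0.076 ] [ 0.6257 -0.2265  0.076 ] ring [ 0.6266 -0.2266  0.047 ]
cufoot [ 0.6332 -0.3129  0.004 ]
cufoot [ 0.6175 -0.3881  0.004 ]
cufoot [ 0.5502 -0.3739  0.004 ]
cufoot [ 0.5656 -0.3007  0.004 ]
cuplate [ 0.6212 -0.3231  0.04  ]
cuplate [ 0.61   -0.3769  0.04  ]
cuplate [ 0.5621 -0.3652  0.04  ]
cuplate [ 0.5732 -0.3101  0.04  ]
shelf [ 0.6903 -0.0135  0.058 ]
shelf [ 0.6872 -0.0661  0.058 ]
shelf [ 0.6285 -0.06    0.058 ]
shelf [ 0.6329 -0.0066  0.058 ]
griptop [ 0.6677 -0.0253  0.129 ]
griptop [ 0.667 -0.047  0.129]
griptop [ 0.6461 -0.0465  0.129 ]
griptop [ 0.6471 -0.0256  0.129 ]
tin [ 0.7271 -0.1563  0.023 ] loupe [ 0.7074 -0.2773  0.03  ] watch [0.5742 0.0602 0.01  ]
```

```bash
cat >> h.py <<'E'
np.set_printoptions(precision=4,suppress=True)
def st():
    o=get_obs(); M=R.from_quat(o['tool_rot']).as_matrix()
    print('clk %.2f'%o['clock'],'pos',o['eef_pos'],'w %.4f'%o['grip_width'],'F',o['ft_force'],'T',o['ft_torque'],'q',o['joint_pos'])
    print('tool x',M[:,0],'y',M[:,1],'z',M[:,2],'yang(deg) %.2f'%np.degrees(np.arctan2(M[1,1],M[0,1])))
    return o,M
def go(tgt):
    o,M=st(); d=M.T@(np.array(tgt)-o['eef_pos']); print('tool shift',d,'rows',np.abs(d).max()/.04); return d
E
python3 - <<'E'
from h import *
go([.50,-.33,.23]); 
c=load('wrist0'); o,M=st()
print(M.T@(-cv2.Rodrigues(c['r'])[0].T@c['t'].ravel()-o['eef_pos'])); print(M.T@cv2.Rodrigues(c['r'])[0].T)
E
```

```text
clk 0.15 pos [0.219  0.449  0.2306] w 0.0852 F [0.3721 0.6276 0.6034] T [-0.0635 -0.0082  0.0456] q [ 1.117   0.2412  0.004   1.3352 -0.      1.5708]
tool x [-0.0007 -0.0015 -1.    ] y [ 0.4384  0.8988 -0.0016] z [ 0.8988 -0.4384  0.    ] yang(deg) 64.00
tool shift [ 0.0016 -0.5769  0.5941] rows 14.851855431682544
clk 0.15 pos [0.219  0.449  0.2306] w 0.0852 F [0.3721 0.6276 0.6034] T [-0.0635 -0.0082  0.0456] q [ 1.117   0.2412  0.004   1.3352 -0.      1.5708]
tool x [-0.0007 -0.0015 -1.    ] y [ 0.4384  0.8988 -0.0016] z [ 0.8988 -0.4384  0.    ] yang(deg) 64.00
[-0.1427 -0.0003 -0.0851]
[[-0.0006 -0.3283  0.9446]
 [ 1.     -0.0001  0.0006]
 [-0.0001  0.9446  0.3283]]
```

Request:
arm_command(motion=[{"x": 0,"y": -0.03,"z": 0.03,"fingers": 0},{"y": -0.038,"z": 0.038},{"y": -0.038,"z": 0.038},{"y": -0.038,"z": 0.038},{"y": -0.038,"z": 0.038},{"y": -0.038,"z": 0.038},{"y": -0.038,"z": 0.038},{"y": -0.038,"z": 0.038},{"y": -0.038,"z": 0.038},{"y": -0.038,"z": 0.038},{"y": -0.038,"z": 0.038},{"y": -0.038,"z": 0.038},{"y": -0.038,"z": 0.038},{"y": -0.038,"z": 0.038}])

```text
schema error: expected keys x, y, z, roll, fingers
```

Run:
```python
from h import *
go([.50,-.33,.23]); snap('wrist','w1')
```

```text
clk 0.15 pos [0.219  0.449  0.2306] w 0.0852 F [0.3721 0.6276 0.6034] T [-0.0635 -0.0082  0.0456] q [ 1.117   0.2412  0.004   1.3352 -0.      1.5708]
tool x [-0.0007 -0.0015 -1.    ] y [ 0.4384  0.8988 -0.0016] z [ 0.8988 -0.4384  0.    ] yang(deg) 64.00
tool shift [ 0.0016 -0.5769  0.5941] rows 14.851855431682544
```

View pics/w1.png

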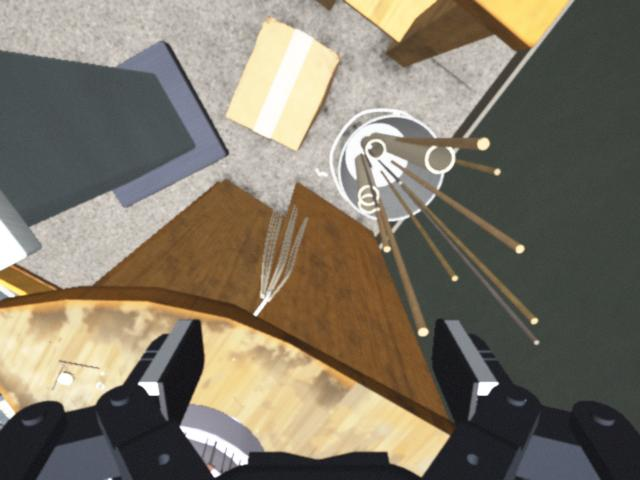

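Run:
```python
from h import *
s=load('scene0');t=load('top0')
S=[(227,284),(319,291),(303,355),(203,327)]
Tt=[(267,318),(332,269),(370,322),(303,367)]
for a in S:
  for b in Tt:
    x,e=tri((s,*a),(t,*b))
    if e[0]<.006: print(a,b,x,e[0])
```

```text
(227, 284) (267, 318) [ 0.5172 -0.0076  0.005 ] 0.0017014716863372893
(319, 291) (332, 269) [ 0.6143 -0.1365  0.0126] 0.004063017809561412
(303, 355) (370, 322) [ 0.5097 -0.2117 -0.0123] 0.0037012415773902394
(203, 327) (303, 367) [ 0.4235 -0.078   0.0078] 0.0008437177296183727
```

Request:
arm_command(motion=[{"x": 0,"y": -0.02,"z": 0.02,"roll": 0,"fingers": 0},{"x": 0,"y": -0.04,"z": 0.04,"roll": 0,"fingers": 0},{"x": 0,"y": -0.04,"z": 0.04,"roll": 0,"fingers": 0},{"x": 0,"y": -0.04,"z": 0.04,"roll": 0,"fingers": 0},{"x": 0,"y": -0.04,"z": 0.04,"roll": 0,"fingers": 0},{"x": 0,"y": -0.04,"z": 0.04,"roll": 0,"fingers": 0},{"x": 0,"y": -0.04,"z": 0.04,"roll": 0,"fingers": 0},{"x": 0,"y": -0.04,"z": 0.04,"roll": 0,"fingers": 0},{"x": 0,"y": -0.04,"z": 0.04,"roll": 0,"fingers": 0},{"x": 0,"y": -0.04,"z": 0.04,"roll": 0,"fingers": 0},{"x": 0,"y": -0.04,"z": 0.04,"roll": 0,"fingers": 0},{"x": 0,"y": -0.04,"z": 0.04,"roll": 0,"fingers": 0},{"x": 0,"y": -0.04,"z": 0.04,"roll": 0,"fingers": 0},{"x": 0,"y": -0.03,"z": 0.03,"roll": 0,"fingers": 0}])

```text
clock: 1.37
eef_pos: [0.408, -0.0909, 0.2292]
tool_rot: [0.153, 0.689, -0.152, 0.692]
ft_force: [0.7, 0.8, 1.6]
grip_width: 0.0003
```

Run:
```python
from h import *
go([.50,-.33,.23]); snap('wrist','w1')
```

```text
clk 1.37 pos [ 0.408  -0.0909  0.2292] w 0.0003 F [0.6615 0.8026 1.5865] T [ 0.0115 -0.007   0.021 ] q [-0.2205  0.0765 -0.1982  1.2927  0.0018  0.2153]
tool x [ 0.0037  0.001  -1.    ] y [0.4221 0.9066 0.0025] z [ 0.9065 -0.4221  0.003 ] yang(deg) 65.03
tool shift [-0.0007 -0.1779  0.1843] rows 4.608629938068259
```

View pics/w1.png

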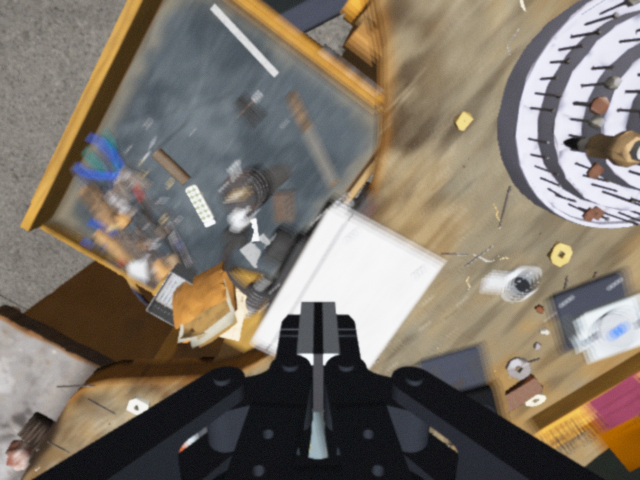

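Request:
arm_command(motion=[{"x": 0,"y": -0.007,"z": 0.04,"roll": 0,"fingers": 0},{"x": 0,"y": -0.007,"z": 0.04,"roll": 0,"fingers": 0},{"x": 0,"y": -0.007,"z": 0.04,"roll": 0,"fingers": 0},{"x": 0,"y": -0.007,"z": 0.04,"roll": 0,"fingers": 0},{"x": 0,"y": -0.007,"z": 0.04,"roll": 0,"fingers": 0},{"x": 0,"y": -0.007,"z": 0.04,"roll": 0,"fingers": 0},{"x": 0,"y": -0.004,"z": 0.015,"roll": 0,"fingers": 0},{"x": 0,"y": 0,"z": 0,"roll": 0,"fingers": 0}])

```text
clock: 2.08
eef_pos: [0.6174, -0.2563, 0.2225]
tool_rot: [0.159, 0.69, -0.161, 0.688]
ft_force: [-0.0, -0.1, 0.3]
grip_width: 0.0
```

Run:
```python
from h import *
go([.627,-.2273,.10]); snap('wrist','w2')
```

```text
clk 2.08 pos [ 0.6174 -0.2563  0.2225] w 0.0000 F [-0.0332 -0.1275  0.3363] T [ 0.0172  0.0785 -0.0031] q [-0.3923  0.6002  0.5276  1.5008 -0.0028  0.0642]
tool x [-0.0035 -0.0015 -1.    ] y [ 0.4407  0.8976 -0.0029] z [ 0.8976 -0.4408 -0.0024] yang(deg) 63.85
tool shift [ 0.1224  0.0307 -0.0039] rows 3.0602552349358456
```

View pics/w2.png

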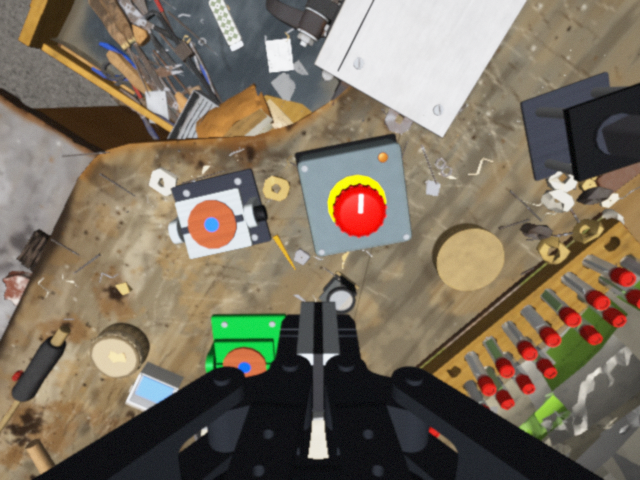

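Run:
```python
from h import *
crop('w2',160,160,280,270,'c5'); crop('w2',290,120,420,260,'c6')
crop('scene0',365,325,445,395,'c7')
```

```text
scale 5.454545454545454
scale 4.285714285714286
scale 8.571428571428571
```

View pics/c5.png

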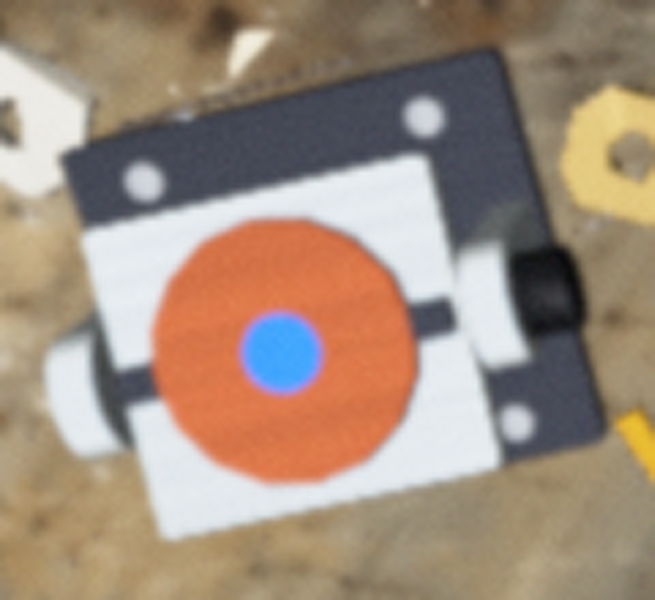

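View pics/c7.png

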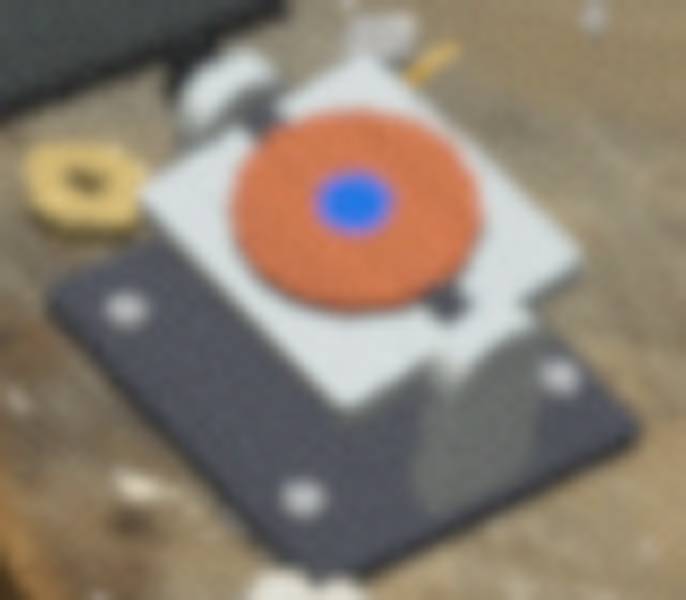

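View pics/c6.png

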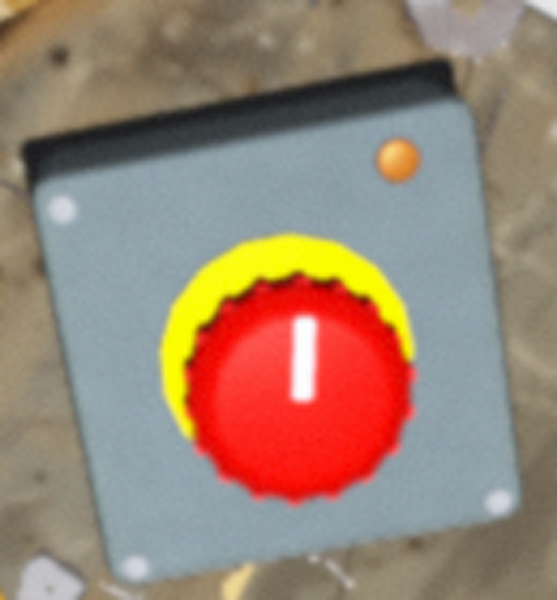

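```bash
cat > fit.py <<'E'
from h import *
from scipy.optimize import least_squares
W=[(np.array(p)/5.4545+160) for p in [(83,232),(427,155),(500,463),(168,538),(282,352)]]
S=[np.array(p)/8.5714+[365,325] for p in [(347,408),(145,193),(365,52),(582,250),(355,203)]]
T=[np.array(p)/5+[340,200] for p in [(578,476),(430,446),(462,318),(606,348),(520,401)]]
cams=[(load('w2'),W,'w'),(load('scene0'),S,'s'),(load('top0'),T,'t')]
def model(p):
    x,y,z,yaw,tilt=p[:5]
    M=R.from_euler('ZY',[yaw,-tilt]).as_matrix()  # normal leans to -x for tilt>0
    P=np.array([(-.025,-.028,-.004),(-.025,.028,-.004),(.025,.028,-.004),(.025,-.028,-.004),(0,0,0)])
    return P@M.T+[x,y,z],M
def run(sel,free):
    def f(p):
        X,_=model(p); r=[]
        for i,(c,o,n) in enumerate(cams):
            off=p[5+2*i:7+2*i]
            r.append(off/ (1.0 if free else 1e-3))
            if n in sel: r.append((proj(c,X)+off-np.array(o)).ravel())
        return np.concatenate(r)
    s=least_squares(f,[.59,-.344,.042,-.2,.1]+[0]*6); print(sel,free,s.x,'cost',s.cost); return s.x
if __name__=='__main__':
    for sel in ['wst','ws','wt','st','w']: run(sel,True)
    run('wst',False)
    print('knob',tri((cams[1][0],363.2,287),(cams[2][0],383.4,260),(cams[0][0],290+300/4.2857,120+390/4.2857)))
E
python3 fit.py
```

```text
wst True [ 0.5919 -0.3435  0.0392 -0.2238  0.2024  0.0824 -0.0599  0.054  -0.4551
  0.5362  0.5952] cost 3.715601574211749
ws True [ 0.5922 -0.3433  0.0389 -0.2272  0.2048 -0.2487 -0.1618  0.0371 -0.4468
  0.      0.    ] cost 2.640031813456533
wt True [ 0.5921 -0.3448  0.0358 -0.2256  0.1976  0.2729  0.1882  0.      0.
  0.3266  0.6936] cost 1.6182093645677182
st True [ 0.591  -0.344   0.041  -0.2111  0.1872  0.      0.      0.0757 -0.041
  0.1315  0.1745] cost 1.963103703105768
w True [ 0.5925 -0.3449  0.0352 -0.2311  0.1939  0.005   0.      0.      0.
  0.      0.    ] cost 0.48213308462892007
wst False [ 0.5916 -0.3434  0.04   -0.2237  0.2028  0.     -0.      0.     -0.
  0.      0.    ] cost 5.687243770273268
knob (array([ 0.6276, -0.227 ,  0.0658]), [np.float64(0.00029372117943453726), np.float64(0.0009005229704400445), np.float64(0.0010824012982492215)])
```

Request:
arm_command(motion=[{"x": 0.03,"y": 0.03,"z": -0.003,"roll": 0,"fingers": 0},{"x": 0.035,"y": 0,"z": 0,"roll": 0,"fingers": 0},{"x": 0.035,"y": 0,"z": 0,"roll": 0,"fingers": 0},{"x": 0.025,"y": 0,"z": 0,"roll": 0,"fingers": 0},{"x": 0.01,"y": 0,"z": 0,"roll": 0,"fingers": 0},{"x": 0,"y": 0,"z": 0,"roll": 0,"fingers": 0}])

```text
clock: 2.63
eef_pos: [0.6218, -0.2217, 0.0871]
tool_rot: [0.159, 0.69, -0.159, 0.688]
ft_force: [0.4, -0.0, -0.5]
grip_width: -0.0
```

Run:
```python
from h import *
go([.6275,-.227,.07])
```

```text
clk 2.63 pos [ 0.6218 -0.2217  0.0871] w -0.0000 F [ 0.4124 -0.0379 -0.4989] T [-0.0226  0.0557  0.0116] q [-0.342   0.6464  0.2534  1.1817 -0.0011  0.1117]
tool x [-0.004   0.0003 -1.    ] y [ 0.4383  0.8988 -0.0015] z [ 0.8988 -0.4383 -0.0037] yang(deg) 64.00
tool shift [ 0.0171 -0.0022  0.0075] rows 0.4266764742148361
```

Request:
arm_command(motion=[{"x": 0.005,"y": -0.002,"z": 0.0075,"roll": 0,"fingers": 0},{"x": 0.006,"y": 0,"z": 0,"roll": 0,"fingers": 0},{"x": 0.005,"y": 0,"z": 0,"roll": 0,"fingers": 0},{"x": 0.004,"y": 0,"z": 0,"roll": 0,"fingers": 0}])

```text
clock: 2.97
eef_pos: [0.6278, -0.2253, 0.0709]
tool_rot: [0.158, 0.689, -0.159, 0.689]
ft_force: [-1.6, 0.7, 3.7]
grip_width: 0.0
```

Request:
arm_command(motion=[{"x": 0.003,"y": 0,"z": 0,"roll": 0,"fingers": 0},{"x": 0.002,"y": 0,"z": 0,"roll": 0,"fingers": 0},{"x": 0.001,"y": 0,"z": 0,"roll": 0,"fingers": 0}])

```text
clock: 3.22
eef_pos: [0.628, -0.2254, 0.0705]
tool_rot: [0.158, 0.688, -0.159, 0.69]
ft_force: [-3.3, 2.0, 4.4]
grip_width: -0.0003
```

Request:
arm_command(motion=[{"x": 0.006,"y": 0,"z": 0,"roll": 0,"fingers": 0},{"x": 0.006,"y": 0,"z": 0,"roll": 0,"fingers": 0}])

```text
clock: 3.38
eef_pos: [0.629, -0.2258, 0.069]
tool_rot: [0.158, 0.685, -0.159, 0.693]
ft_force: [-15.5, 6.2, 33.8]
grip_width: 0.0001
```

Run:
```python
from h import *
st(); snap('scene','s1'); crop('s1',320,240,420,320,'c8')
```

```text
clk 3.38 pos [ 0.629  -0.2258  0.069 ] w 0.0001 F [-15.4534   6.2224  33.7723] T [ 1.2935  3.4085 -0.0028] q [-0.3446  0.6655  0.2385  1.1335 -0.0001  0.1081]
tool x [ 0.0096 -0.0035 -0.9999] y [0.4374 0.8993 0.001 ] z [ 0.8992 -0.4374  0.0102] yang(deg) 64.06
scale 7.5
```

View pics/c8.png

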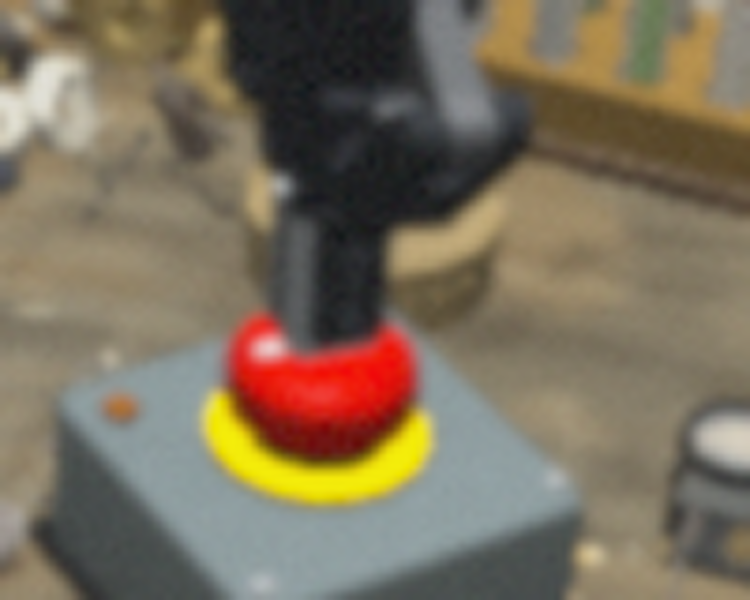

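Request:
arm_command(motion=[{"x": -0.03,"y": 0,"z": 0,"roll": 0,"fingers": 1},{"x": -0.025,"y": 0,"z": 0,"roll": 0,"fingers": 1},{"x": 0,"y": 0,"z": 0,"roll": 0,"fingers": 1},{"x": 0,"y": 0,"z": 0,"roll": 0,"fingers": 1},{"x": 0,"y": 0,"z": 0,"roll": 0,"fingers": 1},{"x": 0,"y": 0,"z": 0,"roll": 0,"fingers": 1}])

```text
clock: 3.93
eef_pos: [0.6306, -0.2268, 0.1324]
tool_rot: [0.158, 0.681, -0.16, 0.697]
ft_force: [0.3, -0.0, -0.0]
grip_width: 0.072
```

Run:
```python
from h import *
go([.6275,-.227,.053]); snap('scene','s2'); crop('s2',320,200,440,320,'c9')
```

```text
clk 3.93 pos [ 0.6306 -0.2268  0.1324] w 0.0720 F [ 0.2682 -0.0412 -0.0005] T [-0.0215  0.0622 -0.0108] q [-0.3454  0.6148  0.3189  1.2531  0.0002  0.1083]
tool x [ 0.0206 -0.0072 -0.9998] y [0.4382 0.8988 0.0026] z [ 0.8986 -0.4382  0.0217] yang(deg) 64.01
tool shift [ 0.0793 -0.0017 -0.0044] rows 1.9832423995245412
scale 5.0
```

View pics/c9.png

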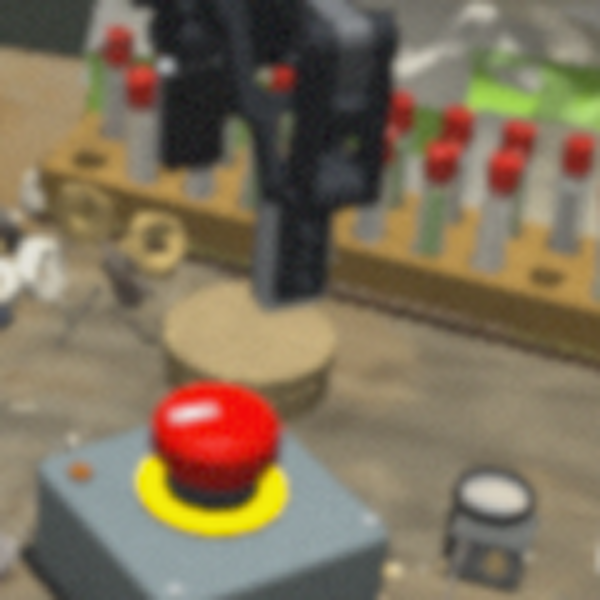

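Request:
arm_command(motion=[{"x": 0.02,"y": -0.0017,"z": -0.0045,"roll": 0,"fingers": 1},{"x": 0.025,"y": 0,"z": 0,"roll": 0,"fingers": 1},{"x": 0.02,"y": 0,"z": 0,"roll": 0,"fingers": 1},{"x": 0.01,"y": 0,"z": 0,"roll": 0,"fingers": 1},{"x": 0,"y": 0,"z": 0,"roll": 0,"fingers": 1}])

```text
clock: 4.4
eef_pos: [0.6253, -0.2264, 0.0495]
tool_rot: [0.159, 0.683, -0.16, 0.695]
ft_force: [-0.9, 0.4, 0.4]
grip_width: 0.0854
```

Run:
```python
from h import *
go([.6275,-.227,.053])
```

```text
clk 4.40 pos [ 0.6253 -0.2264  0.0495] w 0.0854 F [-0.8672  0.3535  0.4415] T [0.0256 0.0108 0.0119] q [-0.3475  0.6718  0.1953  1.0783  0.0003  0.1064]
tool x [ 0.0151 -0.0052 -0.9999] y [0.4385 0.8987 0.002 ] z [ 0.8986 -0.4384  0.0159] yang(deg) 63.99
tool shift [-0.0034  0.0004  0.0023] rows 0.08538452664662484
```

Request:
arm_command(motion=[{"x": 0,"y": 0,"z": 0.002,"roll": 0,"fingers": 0.2},{"x": 0,"y": 0,"z": 0,"roll": 0,"fingers": 0.2},{"x": 0,"y": 0,"z": 0,"roll": 0,"fingers": 0.2},{"x": 0,"y": 0,"z": 0,"roll": 0,"fingers": 0.2},{"x": 0,"y": 0,"z": 0,"roll": 0,"fingers": 0.2},{"x": 0,"y": 0,"z": 0,"roll": 0,"fingers": 0.2},{"x": 0,"y": 0,"z": 0,"roll": 0,"fingers": 0.2}])

```text
clock: 4.98
eef_pos: [0.6271, -0.2268, 0.0497]
tool_rot: [0.159, 0.684, -0.159, 0.694]
ft_force: [-0.1, 0.2, -4.1]
grip_width: 0.0379
```

Run:
```python
from h import *
st()
```

```text
clk 4.98 pos [ 0.6271 -0.2268  0.0497] w 0.0379 F [-0.1039  0.2    -4.1322] T [0.0215 0.0165 0.0513] q [-0.3474  0.6768  0.2053  1.0854  0.0009  0.106 ]
tool x [ 0.0133 -0.0038 -0.9999] y [0.4379 0.899  0.0024] z [ 0.8989 -0.4379  0.0136] yang(deg) 64.03
```

Request:
arm_command(motion=[{"x": 0,"y": 0,"z": 0,"roll": 0.1,"fingers": 0.2},{"x": 0,"y": 0,"z": 0,"roll": 0.12,"fingers": 0.2},{"x": 0,"y": 0,"z": 0,"roll": 0.12,"fingers": 0.2},{"x": 0,"y": 0,"z": 0,"roll": 0.12,"fingers": 0.2},{"x": 0,"y": 0,"z": 0,"roll": 0.12,"fingers": 0.2},{"x": 0,"y": 0,"z": 0,"roll": 0.12,"fingers": 0.2},{"x": 0,"y": 0,"z": 0,"roll": 0.12,"fingers": 0.2},{"x": 0,"y": 0,"z": 0,"roll": 0.12,"fingers": 0.2},{"x": 0,"y": 0,"z": 0,"roll": 0.12,"fingers": 0.2},{"x": 0,"y": 0,"z": 0,"roll": 0.12,"fingers": 0.2}])

```text
clock: 5.82
eef_pos: [0.6279, -0.2262, 0.0498]
tool_rot: [0.529, 0.468, -0.524, 0.477]
ft_force: [2.0, 1.4, -1.4]
grip_width: 0.0372
```

Run:
```python
from h import *
st()
```

```text
clk 5.82 pos [ 0.6279 -0.2262  0.0498] w 0.0372 F [ 2.0055  1.4146 -1.3775] T [ 0.2514 -0.3578  0.0315] q [-0.3461  0.6768  0.2052  1.0841  0.0005  1.3326]
tool x [ 0.0145 -0.0047 -0.9999] y [ 0.9941 -0.1077  0.0149] z [-0.1077 -0.9942  0.0031] yang(deg) -6.18
```

Request:
arm_command(motion=[{"x": 0,"y": 0,"z": 0,"roll": 0.06,"fingers": 0.2},{"x": 0,"y": 0,"z": 0,"roll": 0.06,"fingers": 0.2},{"x": 0,"y": 0,"z": 0,"roll": 0.06,"fingers": 0.2}])

```text
clock: 6.07
eef_pos: [0.628, -0.2268, 0.0499]
tool_rot: [0.57, 0.416, -0.565, 0.426]
ft_force: [-3.3, -8.4, -2.2]
grip_width: 0.0372
```

Run:
```python
from h import *
st()
```

```text
clk 6.07 pos [ 0.628  -0.2268  0.0499] w 0.0372 F [-3.2774 -8.4187 -2.2376] T [-1.8646  0.6614  0.413 ] q [-0.3458  0.6766  0.2053  1.0835 -0.0018  1.5192]
tool x [ 0.0144 -0.0071 -0.9999] y [ 0.9569 -0.29    0.0158] z [-0.29   -0.957   0.0027] yang(deg) -16.86
```

Request:
arm_command(motion=[{"x": 0,"y": 0,"z": 0,"roll": 0,"fingers": 1},{"x": 0,"y": 0,"z": 0,"roll": 0,"fingers": 1},{"x": 0,"y": 0,"z": 0,"roll": 0,"fingers": 1},{"x": -0.02,"y": 0,"z": 0,"roll": 0,"fingers": 1},{"x": -0.04,"y": 0,"z": 0,"roll": 0,"fingers": 1},{"x": -0.04,"y": 0,"z": 0,"roll": 0,"fingers": 1},{"x": -0.04,"y": 0,"z": 0,"roll": -0.1,"fingers": 1},{"x": -0.02,"y": 0,"z": 0,"roll": -0.12,"fingers": 1}])

```text
clock: 6.73
eef_pos: [0.6227, -0.2243, 0.2111]
tool_rot: [0.516, 0.482, -0.514, 0.486]
ft_force: [1.3, 0.2, 0.4]
grip_width: 0.0852
```

Run:
```python
from h import *
st(); snap('wrist','w3'); snap('scene','s3'); crop('s3',320,240,420,320,'c10')
```

```text
clk 6.73 pos [ 0.6227 -0.2243  0.2111] w 0.0852 F [1.3251 0.2089 0.428 ] T [-0.029  -0.0674 -0.0102] q [-0.3458  0.5789  0.4621  1.4482 -0.      1.2874]
tool x [ 0.0055 -0.002  -1.    ] y [ 0.998  -0.0623  0.0056] z [-0.0623 -0.9981  0.0016] yang(deg) -3.57
scale 7.5
```

View pics/w3.png

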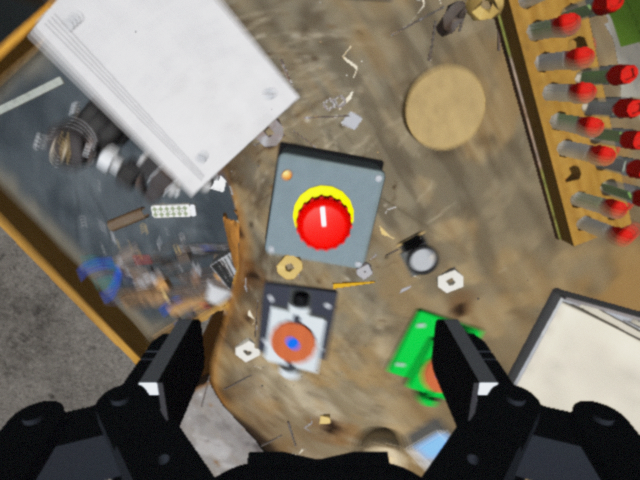

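View pics/c10.png

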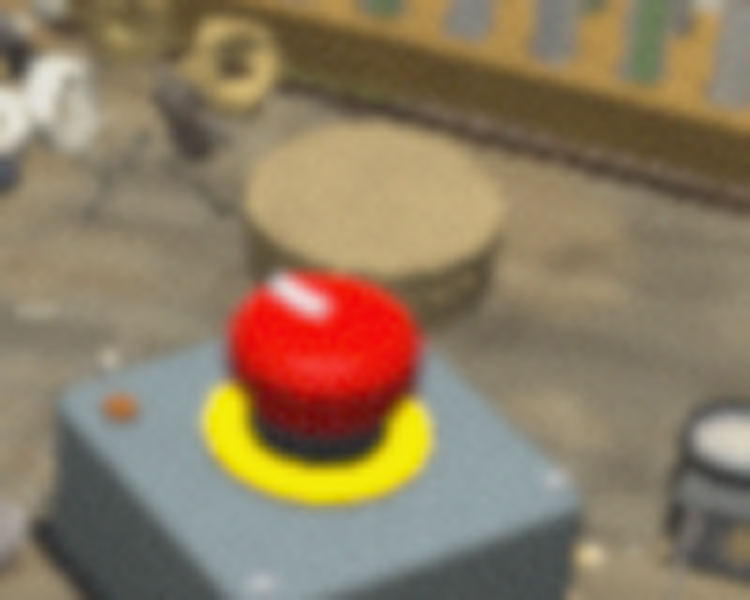

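Run:
```python
from h import *
crop('w3',290,180,355,235,'c11')
```

```text
scale 10.909090909090908
```

View pics/c11.png

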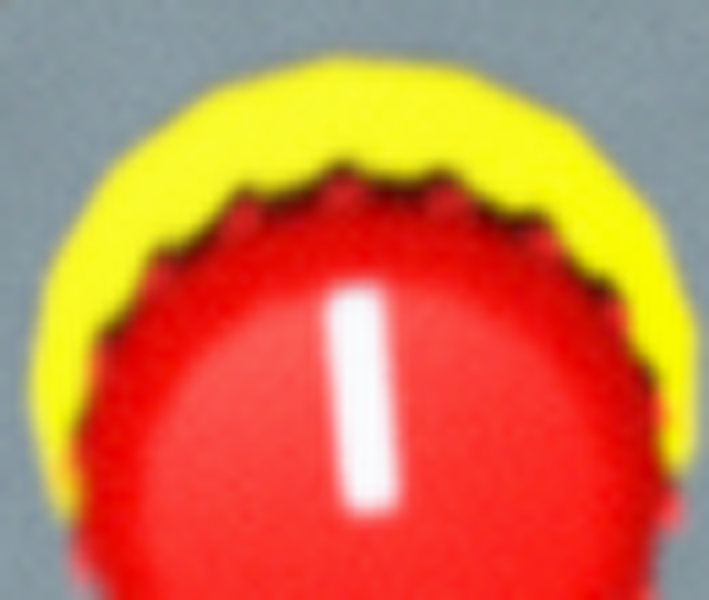

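Run:
```python
from h import *
def ang(d,a,b):
    v=atz(d,*b,.076)-atz(d,*a,.076); return np.degrees(np.arctan2(v[1],v[0])),v
w3=load('w3');w2=load('w2')
f=lambda x,y:(290+x/10.909,180+y/10.909)
g=lambda x,y:(290+x/4.2857,120+y/4.2857)
print(ang(w3,f(370,515),f(354,285)),ang(w2,g(302,400),g(305,318)))
# box edges angle in w2
for a,b in [((38,190),(465,100)),((120,575),(515,515)),((38,190),(115,575))]:
    v=atz(w2,*g(*b),.044)-atz(w2,*g(*a),.044); print(np.degrees(np.arctan2(v[1],v[0])))
go([.6578,-.036,.20])
```

```text
(np.float64(90.50961565712251), array([-0.0001,  0.0157,  0.    ])) (np.float64(153.7991961765345), array([-0.013 ,  0.0064,  0.    ]))
75.67780572208694
73.14898830741217
-15.622284046794094
clk 6.83 pos [ 0.624  -0.2248  0.212 ] w 0.0855 F [ 0.2017 -1.0328  0.0351] T [-0.0103 -0.0027  0.0114] q [-0.3458  0.5777  0.4624  1.4451 -0.      1.2909]
tool x [ 0.0098 -0.0035 -0.9999] y [ 0.9978 -0.0659  0.01  ] z [-0.0659 -0.9978  0.0029] yang(deg) -3.78
tool shift [ 0.0117  0.0211 -0.1907] rows 4.767339546043474
```

Request:
arm_command(motion=[{"x": 0,"y": 0.004,"z": -0.03,"roll": 0,"fingers": 1},{"x": 0,"y": 0.004,"z": -0.038,"roll": 0,"fingers": 1},{"x": 0,"y": 0.004,"z": -0.038,"roll": 0,"fingers": 1},{"x": 0,"y": 0.004,"z": -0.038,"roll": 0,"fingers": 1},{"x": 0,"y": 0.004,"z": -0.035,"roll": 0,"fingers": 1},{"x": 0,"y": 0,"z": 0,"roll": -0.12,"fingers": 1},{"x": 0,"y": 0,"z": 0,"roll": -0.12,"fingers": 1},{"x": 0,"y": 0,"z": 0,"roll": -0.12,"fingers": 1},{"x": 0,"y": 0,"z": 0,"roll": -0.12,"fingers": 1},{"x": 0,"y": 0,"z": 0,"roll": -0.12,"fingers": 1},{"x": 0,"y": 0,"z": 0,"roll": -0.12,"fingers": 1},{"x": 0,"y": 0,"z": 0,"roll": -0.12,"fingers": 1},{"x": 0,"y": 0,"z": 0,"roll": -0.12,"fingers": 1},{"x": 0,"y": 0,"z": 0,"roll": -0.12,"fingers": 1},{"x": 0,"y": 0,"z": 0,"roll": -0.12,"fingers": 1},{"x": 0,"y": 0,"z": 0,"roll": -0.12,"fingers": 1},{"x": 0,"y": 0,"z": 0,"roll": -0.12,"fingers": 1},{"x": 0,"y": 0,"z": 0,"roll": -0.1,"fingers": 1}])

```text
clock: 8.33
eef_pos: [0.6547, -0.036, 0.2001]
tool_rot: [0.018, 0.706, -0.017, 0.708]
ft_force: [0.4, -0.7, -0.3]
grip_width: 0.0852
```

Run:
```python
from h import *
go([.6575,-.036,.20]); snap('wrist','w4')
```

```text
clk 8.33 pos [ 0.6547 -0.036   0.2001] w 0.0852 F [ 0.3575 -0.7358 -0.3076] T [-0.0461  0.0178  0.0313] q [-0.0554  0.5713  0.421   1.4187  0.001  -0.0055]
tool x [ 0.0019  0.0009 -1.    ] y [0.05   0.9988 0.0009] z [ 0.9987 -0.05    0.0018] yang(deg) 87.14
tool shift [0.0001 0.0002 0.0028] rows 0.07082829390770327
```

View pics/w4.png

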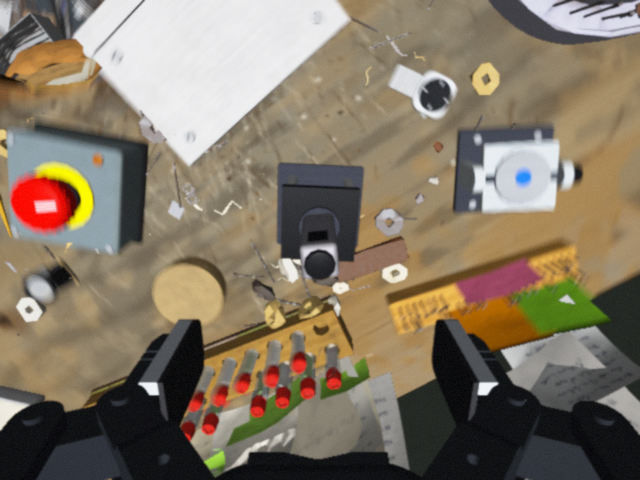

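Run:
```python
from h import *
crop('w4',270,150,370,290,'c12')
```

```text
scale 4.285714285714286
```

View pics/c12.png

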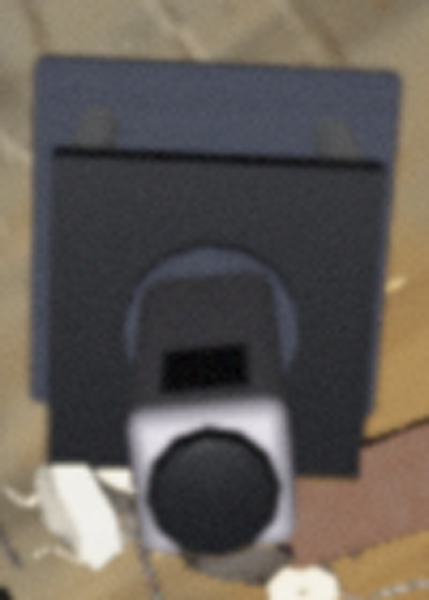

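Run:
```python
from h import *
s=load('scene0');t=load('top0');w=load('w4')
f=lambda x,y:(270+x/4.2857,150+y/4.2857)
print(tri((s,296.6,200.4),(t,275.2,240.8),(w,*f(213,490))), tri((t,275.2,240.8),(w,*f(213,490))))
a=[atz(w,*f(*p),.129) for p in [(130,408),(290,402),(297,548),(143,552)]]; print(np.array(a),np.mean(a,0))
a=[atz(w,*f(*p),.058) for p in [(55,148),(385,162),(358,475),(50,465)]]; print(np.array(a),np.mean(a,0))
v=a[1]-a[0]; print(np.degrees(np.arctan2(v[1],v[0])))
```

```text
(array([ 0.6581, -0.0356,  0.1324]), [np.float64(0.0005342652364406628), np.float64(0.0006702251681814462), np.float64(0.0006381233159321893)]) (array([ 0.6576, -0.0355,  0.1338]), [np.float64(0.0005373832116744058), np.float64(0.0005373832116743459)])
[[ 0.6476 -0.0453  0.129 ]
 [ 0.6479 -0.0243  0.129 ]
 [ 0.6689 -0.0241  0.129 ]
 [ 0.6684 -0.0449  0.129 ]] [ 0.6582 -0.0347  0.129 ]
[[ 0.6271 -0.0593  0.058 ]
 [ 0.6322 -0.0046  0.058 ]
 [ 0.6883 -0.0102  0.058 ]
 [ 0.6837 -0.0646  0.058 ]] [ 0.6578 -0.0347  0.058 ]
84.65474311636225
```

Request:
arm_command(motion=[{"x": 0.02,"y": 0.0007,"z": 0.003,"roll": -0.02,"fingers": 1},{"x": 0.03,"y": 0,"z": 0,"roll": 0,"fingers": 1},{"x": 0.03,"y": 0,"z": 0,"roll": 0,"fingers": 1},{"x": 0.025,"y": 0,"z": 0,"roll": 0,"fingers": 1},{"x": 0.005,"y": 0,"z": 0,"roll": 0,"fingers": 1},{"x": 0,"y": 0,"z": 0,"roll": 0,"fingers": 1}])

```text
clock: 8.88
eef_pos: [0.6587, -0.0348, 0.0861]
tool_rot: [0.015, 0.705, -0.014, 0.709]
ft_force: [-0.5, 0.6, 1.1]
grip_width: 0.0853
```

Run:
```python
from h import *
go([.658,-.0353,.082])
```

```text
clk 8.88 pos [ 0.6587 -0.0348  0.0861] w 0.0853 F [-0.467   0.5853  1.1423] T [ 0.0157  0.0344 -0.0009] q [-0.0538  0.6387  0.2366  1.1632  0.0021 -0.0133]
tool x [ 0.0056  0.0019 -1.    ] y [0.0405 0.9992 0.0021] z [ 0.9992 -0.0405  0.0055] yang(deg) 87.68
tool shift [ 0.004  -0.0005 -0.0007] rows 0.10124356985941774
```

Request:
arm_command(motion=[{"x": 0.004,"y": 0,"z": 0,"roll": -0.02,"fingers": 0},{"x": 0,"y": 0,"z": 0,"roll": 0,"fingers": 0},{"x": 0,"y": 0,"z": 0,"roll": 0,"fingers": 0},{"x": 0,"y": 0,"z": 0,"roll": 0,"fingers": 0},{"x": 0,"y": 0,"z": 0,"roll": 0,"fingers": 0},{"x": 0,"y": 0,"z": 0,"roll": 0,"fingers": 0},{"x": 0,"y": 0,"z": 0,"roll": 0,"fingers": 0},{"x": 0,"y": 0,"z": 0,"roll": 0,"fingers": 0}])

```text
clock: 9.55
eef_pos: [0.6628, -0.0349, 0.0891]
tool_rot: [0.008, 0.701, -0.007, 0.713]
ft_force: [-0.3, -0.2, -0.3]
grip_width: 0.0214
```

Run:
```python
from h import *
st(); snap('scene','s4'); crop('s4',240,150,380,290,'c13')
```

```text
clk 9.55 pos [ 0.6628 -0.0349  0.0891] w 0.0214 F [-0.2967 -0.2455 -0.2517] T [-0.0219 -0.0122  0.0328] q [-0.0538  0.6359  0.2399  1.1586  0.0024 -0.0321]
tool x [ 0.0163  0.0016 -0.9999] y [0.0216 0.9998 0.0019] z [ 0.9996 -0.0216  0.0162] yang(deg) 88.76
scale 4.285714285714286
```

View pics/c13.png

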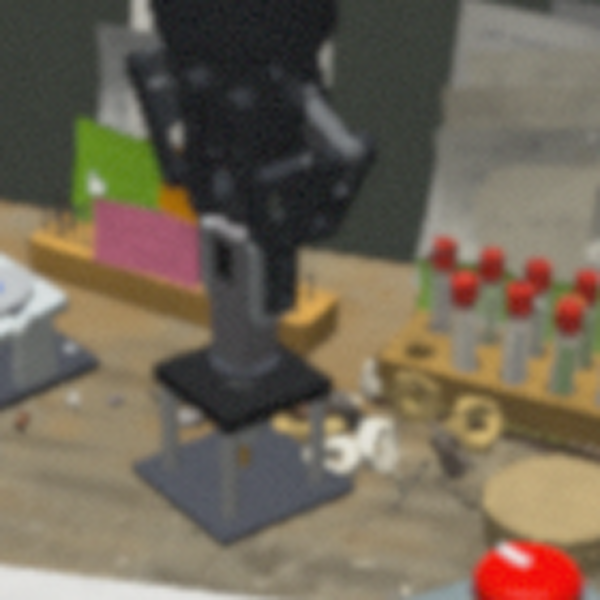

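Request:
arm_command(motion=[{"x": -0.012,"y": 0,"z": 0,"roll": 0,"fingers": 0},{"x": -0.012,"y": 0,"z": 0,"roll": 0,"fingers": 0},{"x": 0,"y": 0,"z": 0,"roll": 0,"fingers": 0}])

```text
clock: 9.85
eef_pos: [0.6612, -0.0349, 0.1123]
tool_rot: [0.008, 0.703, -0.007, 0.712]
ft_force: [0.8, 0.3, -0.0]
grip_width: 0.0214
```

Run:
```python
from h import *
st(); snap('scene','s5'); crop('s5',240,150,380,290,'c14')
```

```text
clk 9.85 pos [ 0.6612 -0.0349  0.1123] w 0.0214 F [ 0.812   0.2908 -0.0321] T [ 0.0375 -0.0583  0.0041] q [-0.0539  0.6188  0.2722  1.2116  0.0024 -0.0321]
tool x [ 0.0128  0.0017 -0.9999] y [0.0217 0.9998 0.002 ] z [ 0.9997 -0.0217  0.0127] yang(deg) 88.76
scale 4.285714285714286
```

View pics/c14.png

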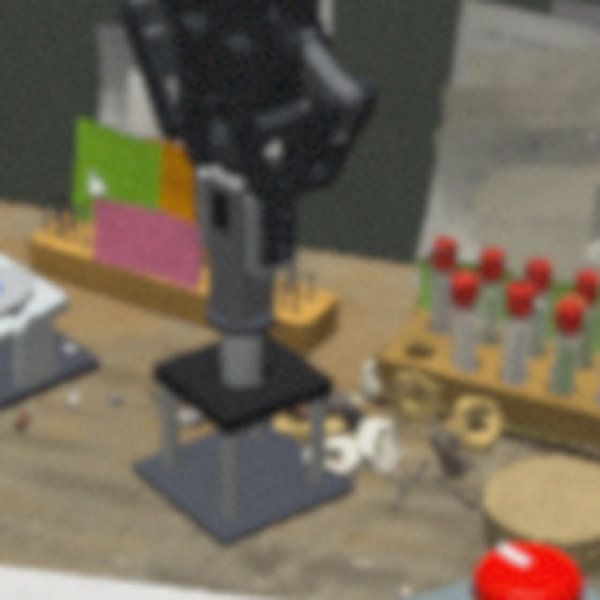

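Request:
arm_command(motion=[{"x": 0,"y": 0,"z": -0.004,"roll": 0,"fingers": 0},{"x": 0,"y": 0,"z": -0.004,"roll": 0,"fingers": 0},{"x": 0,"y": 0,"z": -0.004,"roll": 0,"fingers": 0}])

```text
clock: 10.15
eef_pos: [0.6558, -0.0349, 0.1112]
tool_rot: [0.008, 0.697, -0.007, 0.717]
ft_force: [6.0, 0.5, -2.2]
grip_width: 0.0214
```

Run:
```python
from h import *
st()
```

```text
clk 10.15 pos [ 0.6558 -0.0349  0.1112] w 0.0214 F [ 5.9567  0.5215 -2.2006] T [-0.0045 -1.5839 -0.0294] q [-0.0544  0.5969  0.2304  1.1767  0.0027 -0.0327]
tool x [ 0.0277  0.0012 -0.9996] y [0.0217 0.9998 0.0018] z [ 0.9994 -0.0217  0.0277] yang(deg) 88.76
```

Request:
arm_command(motion=[{"x": 0,"y": 0,"z": -0.005,"roll": 0,"fingers": 0},{"x": 0,"y": 0,"z": -0.005,"roll": 0,"fingers": 0},{"x": 0,"y": 0,"z": -0.005,"roll": 0,"fingers": 0}])

```text
clock: 10.4
eef_pos: [0.6496, -0.0348, 0.1116]
tool_rot: [0.008, 0.69, -0.007, 0.724]
ft_force: [7.7, -0.4, -3.9]
grip_width: 0.0212
```

Run:
```python
from h import *
st(); snap('scene','s6'); crop('s6',240,150,380,290,'c15')
```

```text
clk 10.40 pos [ 0.6496 -0.0348  0.1116] w 0.0212 F [ 7.7173 -0.414  -3.9228] T [-0.0895 -2.0695 -0.0045] q [-0.055   0.5681  0.1805  1.1344  0.0034 -0.0334]
tool x [ 0.0489  0.0007 -0.9988] y [0.0215 0.9998 0.0017] z [ 0.9986 -0.0216  0.0489] yang(deg) 88.77
scale 4.285714285714286
```

View pics/c15.png

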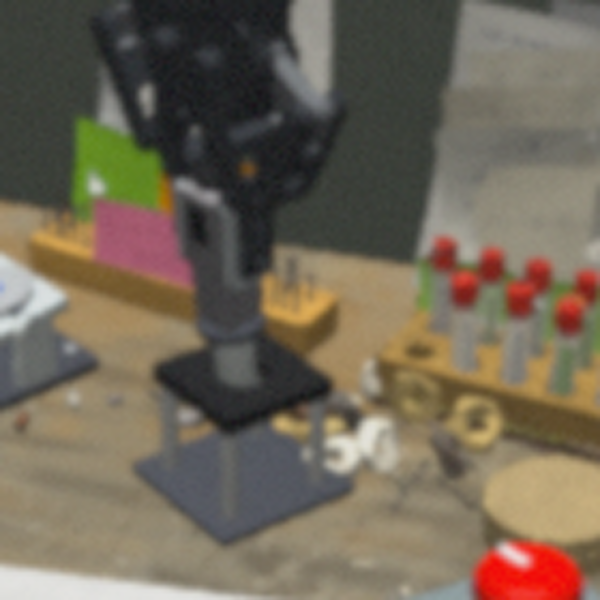

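Request:
arm_command(motion=[{"x": 0,"y": 0,"z": -0.005,"roll": 0,"fingers": 0},{"x": 0,"y": 0,"z": -0.005,"roll": 0,"fingers": 0},{"x": 0,"y": 0,"z": -0.003,"roll": 0,"fingers": 0}])

```text
clock: 10.7
eef_pos: [0.6443, -0.0348, 0.112]
tool_rot: [0.008, 0.682, -0.007, 0.731]
ft_force: [5.8, -0.4, -3.0]
grip_width: 0.0214
```

Run:
```python
from h import *
st(); snap('scene','s7'); snap('top','t7'); crop('s7',260,170,330,250,'c16'); crop('t7',240,210,320,270,'c17')
```

```text
clk 10.70 pos [ 0.6443 -0.0348  0.112 ] w 0.0214 F [ 5.7717 -0.3934 -3.0087] T [-0.0416 -1.5006  0.0416] q [-0.0557  0.5427  0.137   1.0966  0.0037 -0.0341]
tool x [ 0.0685 -0.0002 -0.9976] y [0.0215 0.9998 0.0013] z [ 0.9974 -0.0215  0.0685] yang(deg) 88.77
scale 7.5
scale 10.0
```

View pics/c16.png

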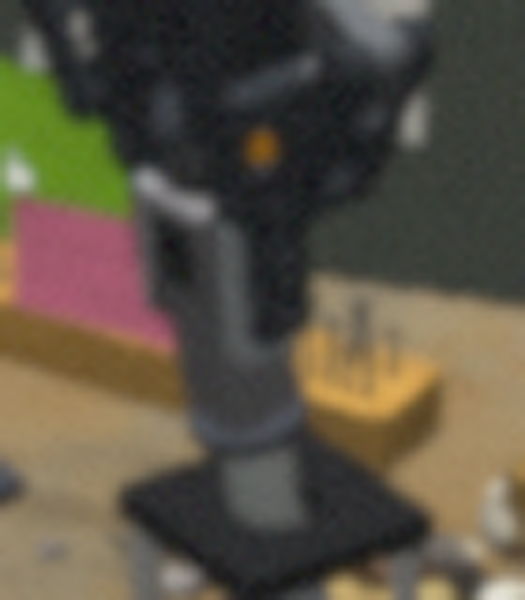

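View pics/c17.png

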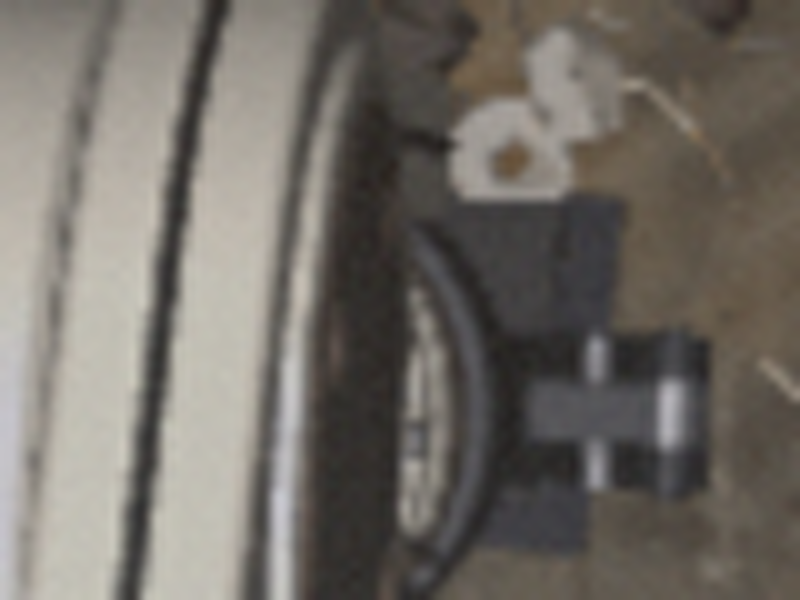

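```bash
cat > tilt.py <<'E'
from h import *
from scipy.optimize import least_squares
def fit(fn,top,col,y=-.035,th0=.1,yaw=np.radians(-1.3)):
    d=load(fn)
    def f(p):
        M=R.from_euler('ZY',[yaw,-p[2]]).as_matrix(); c=np.array([p[0],p[3],p[1]])
        X=[c+M@[-.011,0,.033],c+M@[0,0,-.0355]]
        return np.append((proj(d,X)-[top,col]).ravel(),(p[3]-y)/.002)
    s=least_squares(f,[.655,.11,th0,y]); print(fn,s.x,s.cost); return s.x
if __name__=='__main__':
    c=4.2857
    fit('s5',(240+220/c,150+180/c),(240+241/c,150+324/c))
    fit('s7',(260+176.5/7.5,170+197/7.5),(260+248/7.5,170+428/7.5))
E
python3 tilt.py
```

```text
s5 [ 0.6582  0.1177 -0.0242 -0.0351] 0.44544560216557655
s7 [ 0.6453  0.1174  0.1195 -0.0351] 0.3918834285744028
```

Request:
arm_command(motion=[{"x": 0,"y": 0,"z": -0.005,"roll": 0,"fingers": 0},{"x": 0,"y": 0,"z": -0.005,"roll": 0,"fingers": 0},{"x": 0,"y": 0,"z": -0.005,"roll": 0,"fingers": 0}])

```text
clock: 11.05
eef_pos: [0.6387, -0.0349, 0.1125]
tool_rot: [0.008, 0.675, -0.008, 0.738]
ft_force: [8.2, 0.6, -2.3]
grip_width: 0.0215
```

Run:
```python
from h import *
st()
```

```text
clk 11.05 pos [ 0.6387 -0.0349  0.1125] w 0.0215 F [ 8.1728  0.5754 -2.2573] T [-0.2011 -1.6858  0.0109] q [-0.0565  0.5159  0.0911  1.0561  0.0041 -0.0349]
tool x [ 0.09   -0.001  -0.9959] y [0.0214 0.9998 0.0009] z [ 0.9957 -0.0214  0.09  ] yang(deg) 88.77
```

Request:
arm_command(motion=[{"x": -0.01,"y": 0,"z": 0.001,"roll": 0,"fingers": 0},{"x": -0.03,"y": 0,"z": -0.003,"roll": 0,"fingers": 0},{"x": -0.035,"y": 0,"z": -0.003,"roll": 0,"fingers": 0},{"x": -0.03,"y": 0,"z": 0,"roll": 0,"fingers": 0},{"x": -0.02,"y": 0,"z": 0,"roll": 0,"fingers": 0},{"x": 0,"y": 0,"z": 0,"roll": 0,"fingers": 0}])

```text
clock: 11.55
eef_pos: [0.6158, -0.0344, 0.2348]
tool_rot: [0.008, 0.68, -0.007, 0.733]
ft_force: [0.5, 0.3, -0.5]
grip_width: 0.0213
```

Run:
```python
from h import *
st(); snap('scene','s8'); snap('wrist','w8'); crop('s8',230,120,330,240,'c18')
```

```text
clk 11.55 pos [ 0.6158 -0.0344  0.2348] w 0.0213 F [ 0.4816  0.3473 -0.4698] T [0.0065 0.0075 0.0407] q [-0.0578  0.4141  0.256   1.3373  0.0041 -0.0361]
tool x [ 0.0754 -0.0003 -0.9972] y [0.0215 0.9998 0.0014] z [ 0.9969 -0.0215  0.0754] yang(deg) 88.77
scale 5.0
```

View pics/c18.png

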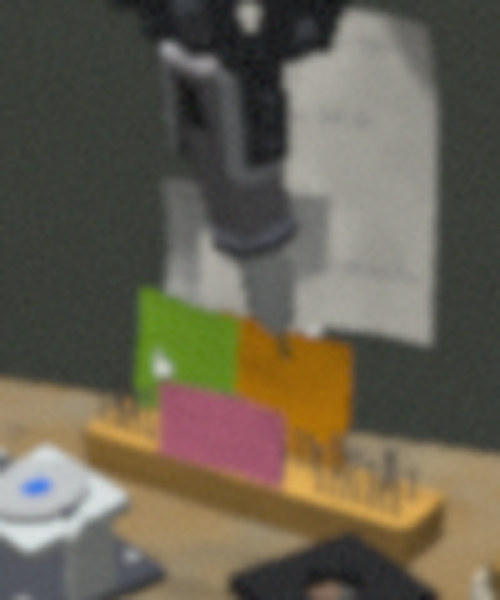

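View pics/w8.png

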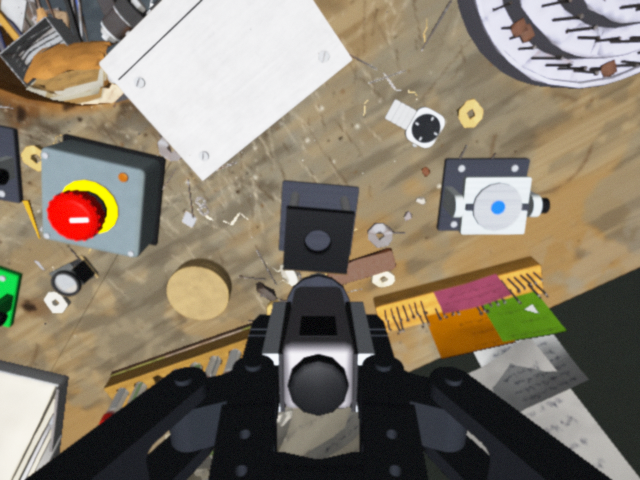

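Run:
```python
from h import *
crop('s8',265,155,300,200,'c19',13); crop('w8',265,260,375,420,'c20',3.75)
```

```text
scale 13
scale 3.75
```

View pics/c19.png

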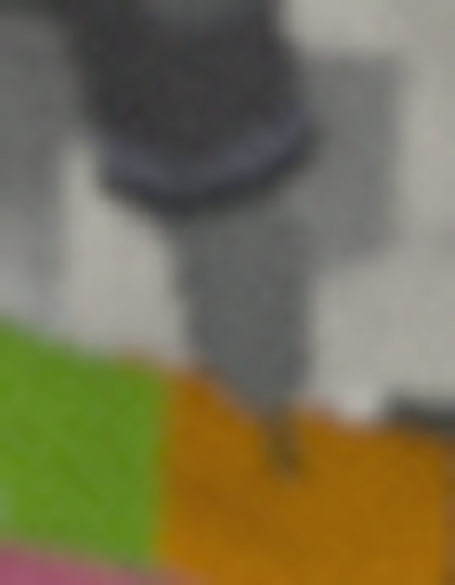

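View pics/c20.png

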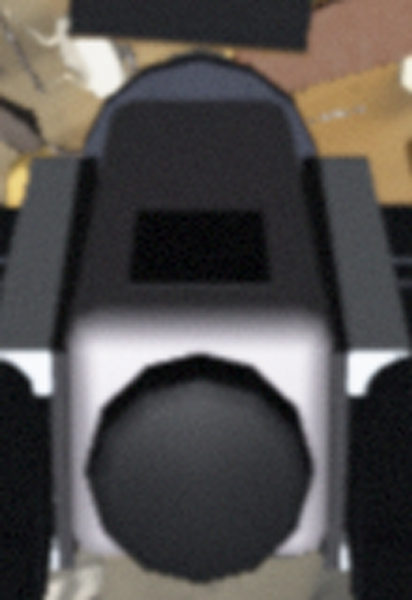

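```bash
cat > pose.py <<'E'
from h import *
from scipy.optimize import least_squares
def posefit(obs,yaw,x0):
    # obs: list (cam, localpoint, pix, weight)
    def f(p):
        M=R.from_euler('ZYX',[yaw,-p[3],p[4]]).as_matrix(); r=[p[4]/.02]
        for d,l,px,w in obs: r+=list(w*(proj(d,p[:3]+M@np.array(l))[0]-px))
        return np.array(r)
    s=least_squares(f,x0); p=s.x; M=R.from_euler('ZYX',[yaw,-p[3],p[4]]).as_matrix()
    return p,M,p[:3]+M@[0,0,-.09],f(p)
E
python3 - <<'E'
from pose import *
w=load('w8');s=load('s8')
sc=[(s,(-.011,0,.033),(267.6,131.6),1),(s,(0,0,-.0355),(281,167.5),1),(s,(0,0,-.09),(287.2,191.5),1)]
wr=[(w,(-.011,0,.033),(318.9,344.8),1),(w,(.011,0,.033),(318.3,406.7),1),(w,(-.015,0,-.033),(318.3,275.5),1),(w,(-.011,0,-.033),(318,286.7),1)]
o,M=st()
g=o['eef_pos']-.019*M[:,0]; print('grasp',g)
for n,ob in (('s',sc),('w',wr),('sw',sc+wr)):
    p,Mp,tip,r=posefit(ob,np.radians(-1.23),[.62,-.034,.24,.2,0]); print(n,p,'tip',tip,'grip-TCP in tool',M.T@(p[:3]-o['eef_pos']),'res',r)
E
```

```text
clk 11.65 pos [ 0.6145 -0.0343  0.2304] w 0.0211 F [-0.3632  0.1933 -1.824 ] T [0.0113 0.0543 0.054 ] q [-0.0577  0.4174  0.2501  1.3337  0.0041 -0.0361]
tool x [ 0.0698  0.0001 -0.9976] y [0.0215 0.9998 0.0016] z [ 0.9973 -0.0215  0.0698] yang(deg) 88.77
grasp [ 0.6132 -0.0343  0.2494]
s [ 0.6202 -0.0318  0.2407  0.2208  0.0002] tip [ 0.64   -0.0322  0.1529] grip-TCP in tool [-0.0098  0.0026  0.0064] res [ 0.009  -0.018   0.6729  0.1349 -1.6302 -0.1204  0.954 ]
w [ 0.6214 -0.0342  0.2332  0.2301  0.0009] tip [ 0.642  -0.0345  0.1456] grip-TCP in tool [-0.0023  0.0003  0.0071] res [ 0.0434 -0.2924 -0.1137  0.3121  0.1291 -0.1588  1.5814  0.1434 -1.6046]
sw [ 0.6172 -0.034   0.2391  0.2535  0.003 ] tip [ 0.6398 -0.0343  0.152 ] grip-TCP in tool [-0.0084  0.0003  0.0033] res [ 0.1478 -1.0255  2.9997  0.1315 -0.19    0.6063  1.8469 -0.3451 -1.805
  0.268   2.8168  0.0862  1.1502  0.3883 -1.6991]
```

Request:
arm_command(motion=[{"x": 0,"y": -0.025,"z": -0.005,"roll": 0,"fingers": 0},{"x": 0,"y": -0.038,"z": -0.007,"roll": 0,"fingers": 0},{"x": 0,"y": -0.038,"z": -0.007,"roll": 0,"fingers": 0},{"x": 0,"y": -0.038,"z": -0.007,"roll": 0,"fingers": 0},{"x": 0,"y": -0.038,"z": -0.007,"roll": 0,"fingers": 0},{"x": 0,"y": -0.038,"z": -0.007,"roll": 0.05,"fingers": 0},{"x": 0,"y": -0.035,"z": -0.01,"roll": 0.05,"fingers": 0},{"x": 0,"y": -0.025,"z": -0.01,"roll": 0.05,"fingers": 0},{"x": 0,"y": 0,"z": 0,"roll": 0.05,"fingers": 0},{"x": 0,"y": 0,"z": 0,"roll": 0,"fingers": 0}])

```text
clock: 12.48
eef_pos: [0.5307, -0.3114, 0.1936]
tool_rot: [0.087, 0.694, -0.071, 0.711]
ft_force: [0.2, 0.4, -2.2]
grip_width: 0.0215
```

Run:
```python
from h import *
go([.558,-.336,.17]); snap('scene','s9'); st(); snap('wrist','w9'); st()
```

```text
clk 12.48 pos [ 0.5307 -0.3114  0.1936] w 0.0215 F [ 0.2003  0.3637 -2.1996] T [-0.0304  0.0035 -0.0229] q [-0.5456  0.4775  0.25    1.3298  0.0303 -0.3209]
tool x [ 0.0273  0.0189 -0.9994] y [0.2223 0.9747 0.0245] z [ 0.9746 -0.2228  0.0224] yang(deg) 77.15
tool shift [ 0.0239 -0.0185  0.0315] rows 0.7878728469610012
clk 12.53 pos [ 0.5303 -0.3112  0.193 ] w 0.0216 F [-0.2437 -0.391  -0.6625] T [-0.0298  0.1483 -0.0532] q [-0.5452  0.478   0.2492  1.33    0.0293 -0.3225]
tool x [ 0.0255  0.0188 -0.9995] y [0.2204 0.9751 0.024 ] z [ 0.9751 -0.2209  0.0207] yang(deg) 77.26
clk 12.58 pos [ 0.5312 -0.3102  0.1939] w 0.0216 F [ 0.3651 -0.5258 -1.685 ] T [ 0.0056  0.0278 -0.0631] q [-0.5434  0.4771  0.2501  1.3305  0.03   -0.3228]
tool x [ 0.0269  0.0188 -0.9995] y [0.2183 0.9756 0.0242] z [ 0.9755 -0.2189  0.0221] yang(deg) 77.39
```

View pics/s9.png

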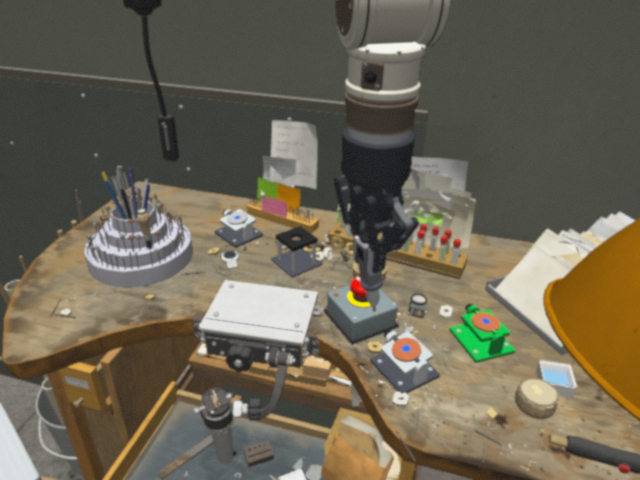

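View pics/w9.png

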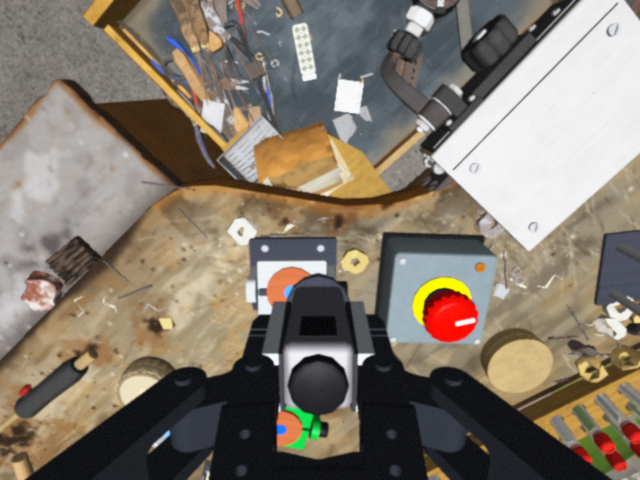

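Run:
```python
from h import *
crop('s9',340,225,420,320,'c21',6.3); crop('w9',265,260,375,420,'c22',3.75)
```

```text
scale 6.3
scale 3.75
```

View pics/c21.png

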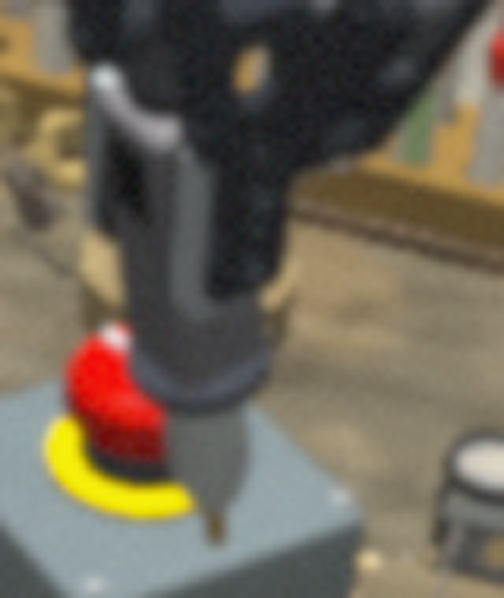

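View pics/c22.png

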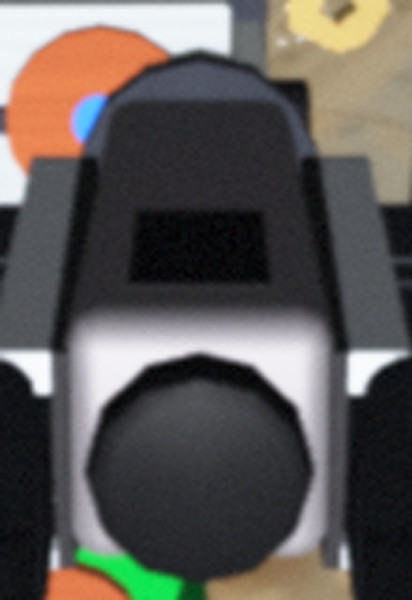

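```bash
cat > tf.py <<'E'
from h import *
from scipy.optimize import least_squares
def Mt(x,y): 
    x=np.array(x);x/=np.linalg.norm(x);y=np.array(y);y=y-x*(x@y);y/=np.linalg.norm(y);return np.c_[x,y,np.cross(x,y)]
A8=(np.array([.6158,-.0344,.2348]),Mt([.0754,-.0003,-.9972],[.0215,.9998,.0014]))
A9=(np.array([.5307,-.3114,.1936]),Mt([.0273,.0189,-.9994],[.2223,.9747,.0245]))
B9=(np.array([.5303,-.3112,.1930]),Mt([.0255,.0188,-.9995],[.2204,.9751,.0240]))
w=load('w9');s8=load('s8');s9=load('s9')
T=(-.011,0,.033);C=(0,0,-.0355);E=(0,0,-.09)
obs=[(s8,A8,T,(267.6,131.6),1),(s8,A8,C,(281,167.5),1),(s8,A8,E,(287.2,191.5),2),
(s9,A9,T,(361.9,241.2),1),(s9,A9,C,(372.2,284.5),1),(s9,A9,E,(374.4,311.2),2),
(w,B9,(-.011,0,.033),(318.9,344.8),1),(w,B9,(.011,0,.033),(318.3,406.7),1),(w,B9,(-.015,0,-.033),(318.3,275.5),1),(w,B9,(-.011,0,-.033),(318,286.7),1)]
base=np.array([[0,0,-1],[0,1,0],[1,0,0]],float) # columns: probe x=tool z, y=tool y, z=-tool x
def loc(th): return R.from_euler('y',-th).apply(np.eye(3)).T  # in probe0 frame
def pose(p,l): 
    return np.array(p[:3])+base@(R.from_euler('y',-p[3]).as_matrix()@np.array(l))
def res(p,obs):
    r=[p[1]/.0005*.5]
    for d,(o,M),l,px,wt in obs: r+=list(wt*(proj(d,o+M@pose(p,l))[0]-px))
    return np.array(r)
def fitall(obs):
    s=least_squares(res,[-.007,0,0,.15],args=(obs,),loss='soft_l1'); return s.x
if __name__=='__main__':
    for n,o in (('all',obs),('s',obs[:6]),('w',obs[6:]),('s9',obs[3:6])):
        p=fitall(o); print(n,p,'tip in tool',pose(p,E),'res',res(p,o))
E
python3 tf.py
```

```text
all [-0.0077  0.0002  0.0015  0.1734] tip in tool [0.0809 0.0002 0.017 ] res [ 0.156  -1.2414  0.8763 -0.1271 -1.9639  0.5998  0.6146 -2.2109  3.1732
 -0.608  -2.2604  0.3947  1.2781 -0.2704 -0.2594  0.3145  5.0211 -0.0842
  0.6167  0.2153 -2.1604]
s [-0.0087  0.0003  0.0034  0.1471] tip in tool [0.0803 0.0003 0.0166] res [ 0.2701  0.0409 -0.5174  0.2817 -2.649   0.1352  0.1115 -0.251   1.4728
  0.0583 -3.0872 -0.0953  0.6781]
w [0.0002 0.0002 0.0061 0.1556] tip in tool [0.0891 0.0002 0.0201] res [ 0.1577 -0.3431 -0.0615  0.2416  0.07   -0.1136  1.5547  0.1858 -1.6394]
s9 [-0.0097 -0.0001  0.0035  0.1425] tip in tool [ 0.0794 -0.0001  0.0163] res [-0.0526  0.0868  0.8373  0.1824 -3.5012 -0.1628  0.1274]
```

```bash
cat >> h.py <<'E'
TIP=np.array([.0803,.0002,.0166]); SPOT=np.array([.591,-.3436,.041])
Mc=R.from_euler('ZY',[-.22,-.2]).as_matrix(); N=Mc[:,2]
def prb(h,th=.155):
    o,M=st(); tip=o['eef_pos']+M@TIP; ax=M@np.array([-np.cos(th),0,-np.sin(th)])
    print('tip',tip,'axis in table frame',Mc.T@ax,'tip in table frame',Mc.T@(tip-SPOT))
    print('shift',M.T@(SPOT+h*N-tip));
E
python3 -c "
from h import *
prb(.03)"
```

```text
clk 12.58 pos [ 0.5312 -0.3102  0.1939] w 0.0216 F [ 0.3651 -0.5258 -1.685 ] T [ 0.0056  0.0278 -0.0631] q [-0.5434  0.4771  0.2501  1.3305  0.03   -0.3228]
tool x [ 0.0269  0.0188 -0.9995] y [0.2183 0.9756 0.0242] z [ 0.9755 -0.2189  0.0221] yang(deg) 77.39
tip [ 0.5496 -0.3122  0.114 ] axis in table frame [ 0.0228 -0.0238  0.9995] tip in table frame [-0.0319  0.0216  0.0809]
shift [ 0.0439 -0.0227  0.0404]
```

Request:
arm_command(motion=[{"x": 0,"y": -0.012,"z": 0.02,"roll": 0,"fingers": 0},{"x": 0.01,"y": -0.011,"z": 0.02,"roll": 0,"fingers": 0},{"x": 0.02,"y": 0,"z": 0,"roll": 0,"fingers": 0},{"x": 0.01,"y": 0,"z": 0,"roll": 0,"fingers": 0},{"x": 0,"y": 0,"z": 0,"roll": 0,"fingers": 0}])

```text
clock: 13.0
eef_pos: [0.5678, -0.3341, 0.1484]
tool_rot: [0.082, 0.697, -0.063, 0.71]
ft_force: [-0.8, 0.0, -0.9]
grip_width: 0.0212
```

Run:
```python
from h import *
prb(.01); snap('scene','s10'); prb(.01); snap('top','t10');  snap('wrist','w10'); crop('s10',360,270,450,390,'c23',5);crop('w10',225,200,375,320,'c24',5); crop('t10',400,240,490,310,'c25',7)
```

```text
clk 13.00 pos [ 0.5678 -0.3341  0.1484] w 0.0212 F [-0.8024  0.0417 -0.868 ] T [-0.0032  0.0757 -0.0142] q [-0.5465  0.5962  0.3287  1.2979  0.0317 -0.3402]
tool x [ 0.0211  0.0242 -0.9995] y [0.2045 0.9785 0.028 ] z [ 0.9786 -0.205   0.0157] yang(deg) 78.20
tip [ 0.5858 -0.3354  0.0684] axis in table frame [ 0.0296 -0.03    0.9991] tip in table frame [-0.0013  0.0069  0.0282]
shift [ 0.0175 -0.0074  0.0045]
clk 13.05 pos [ 0.5677 -0.3338  0.149 ] w 0.0211 F [-0.3372  0.1996 -1.2975] T [0.0273 0.032  0.0143] q [-0.5462  0.5956  0.3291  1.2993  0.0319 -0.3401]
tool x [ 0.0209  0.0246 -0.9995] y [0.2043 0.9785 0.0284] z [ 0.9787 -0.2048  0.0154] yang(deg) 78.21
tip [ 0.5856 -0.335   0.069 ] axis in table frame [ 0.0299 -0.0304  0.9991] tip in table frame [-0.0014  0.0072  0.0288]
shift [ 0.018  -0.0078  0.0047]
scale 5
scale 5
scale 7
```

View pics/c23.png

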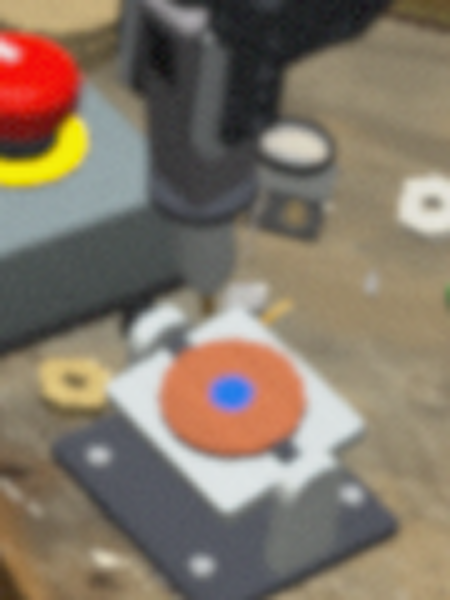

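View pics/c24.png

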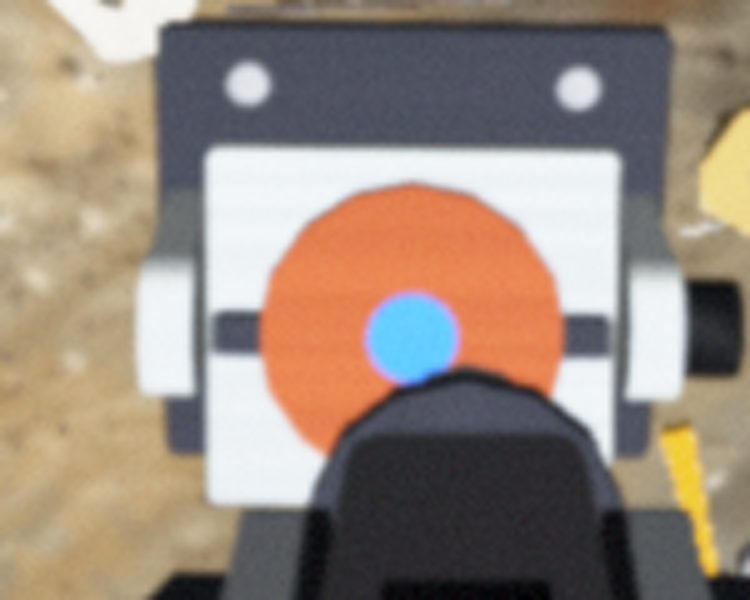

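View pics/c25.png

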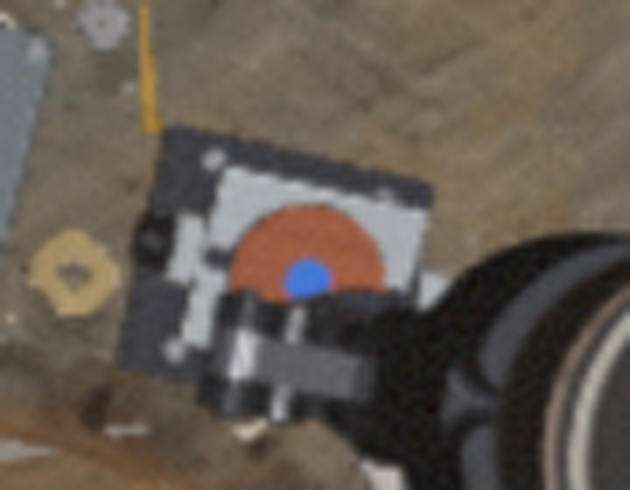

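Run:
```python
from h import *
w=load('w10');s=load('s10');t=load('t10')
print('spot w10',[atz(w,307.4,267.6,z) for z in (.039,.041,.043)])
print('tri s,w',tri((s,360+231/5,270+393/5),(w,307.4,267.6)), 'stw',tri((s,360+231/5,270+393/5),(w,307.4,267.6),(t,400+308/7,240+278/7)))
print('tip px model',proj(s,[[.5858,-.3354,.0684]]),'meas',360+207/5,270+308/5)
print(proj(s,[SPOT]),360+231/5,270+393/5)
```

```text
spot w10 [array([ 0.5931, -0.3436,  0.039 ]), array([ 0.5922, -0.3434,  0.041 ]), array([ 0.5913, -0.3433,  0.043 ])]
tri s,w (array([ 0.5919, -0.3432,  0.041 ]), [np.float64(0.0004233111401266038), np.float64(0.0004233111401265701)]) stw (array([ 0.5912, -0.3435,  0.0419]), [np.float64(0.0004607327088183978), np.float64(0.0006278008132003269), np.float64(0.0002996648726179956)])
tip px model [[401.3959 332.9863]] meas 401.4 331.6
[[406.3277 348.9003]] 406.2 348.6
```

Request:
arm_command(motion=[{"x": 0.003,"y": -0.008,"z": 0.004,"roll": 0,"fingers": 0},{"x": 0.008,"y": 0,"z": 0.001,"roll": 0,"fingers": 0},{"x": 0.004,"y": 0,"z": 0,"roll": 0,"fingers": 0},{"x": 0,"y": 0,"z": 0,"roll": 0,"fingers": 0}])

```text
clock: 13.48
eef_pos: [0.5741, -0.3447, 0.1404]
tool_rot: [0.08, 0.693, -0.065, 0.714]
ft_force: [-0.1, 0.7, -1.6]
grip_width: 0.0212
```

```bash
sed -i 's/SPOT=np.array(.*/SPOT=np.array([.5913,-.3435,.0415])/' h.py
python3 - <<'E'
from h import *
prb(.0); snap('scene','s11'); crop('s11',360,270,450,390,'c26',5); prb(0)
E
```

```text
clk 13.48 pos [ 0.5741 -0.3447  0.1404] w 0.0212 F [-0.0789  0.6739 -1.5503] T [-0.0483  0.137   0.0124] q [-0.5549  0.6131  0.3369  1.2773  0.0314 -0.3493]
tool x [ 0.0312  0.0176 -0.9994] y [0.2036 0.9788 0.0236] z [ 0.9786 -0.2042  0.0269] yang(deg) 78.25
tip [ 0.5929 -0.3464  0.0606] axis in table frame [ 0.0184 -0.026   0.9995] tip in table frame [ 0.006  -0.0025  0.0183]
shift [ 0.0191  0.0021 -0.0027]
scale 5
clk 13.53 pos [ 0.5741 -0.3446  0.1407] w 0.0213 F [-0.0366 -0.0639 -1.4202] T [-0.0067  0.0936 -0.0297] q [-0.5549  0.6129  0.3372  1.2778  0.0315 -0.3493]
tool x [ 0.0313  0.0177 -0.9994] y [0.2035 0.9788 0.0237] z [ 0.9786 -0.2042  0.027 ] yang(deg) 78.25
tip [ 0.5929 -0.3464  0.0609] axis in table frame [ 0.0183 -0.026   0.9995] tip in table frame [ 0.006  -0.0025  0.0185]
shift [ 0.0194  0.002  -0.0027]
```

View pics/c26.png

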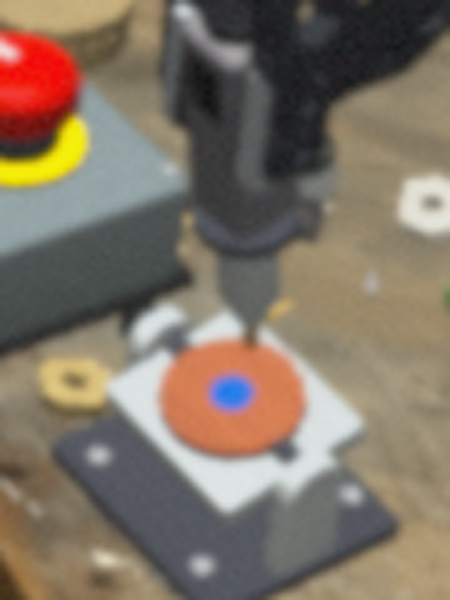

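Request:
arm_command(motion=[{"x": 0.004,"y": 0.002,"z": -0.004,"roll": 0,"fingers": 0},{"x": 0.004,"y": 0,"z": 0,"roll": 0,"fingers": 0},{"x": 0.003,"y": 0,"z": 0,"roll": 0,"fingers": 0},{"x": 0,"y": 0,"z": 0,"roll": 0,"fingers": 0}])

```text
clock: 13.87
eef_pos: [0.5704, -0.3414, 0.1293]
tool_rot: [0.08, 0.693, -0.065, 0.714]
ft_force: [-0.3, -0.4, -1.1]
grip_width: 0.0209
```

Run:
```python
from h import *
prb(.0); snap('scene','s12'); crop('s12',360,270,450,390,'c27',5); print(proj(load('s12'),[SPOT]))
```

```text
clk 13.87 pos [ 0.5704 -0.3414  0.1293] w 0.0209 F [-0.2795 -0.4235 -1.0676] T [-0.0637  0.0088 -0.0022] q [-0.5539  0.6087  0.2997  1.2438  0.0316 -0.3479]
tool x [ 0.032   0.0174 -0.9993] y [0.2039 0.9787 0.0236] z [ 0.9785 -0.2045  0.0277] yang(deg) 78.23
tip [ 0.5892 -0.3432  0.0495] axis in table frame [ 0.0176 -0.0258  0.9995] tip in table frame [-0.0005 -0.0002  0.0083]
shift [ 0.0081 -0.      0.0019]
scale 5
[[406.4415 348.4983]]
```

View pics/c27.png

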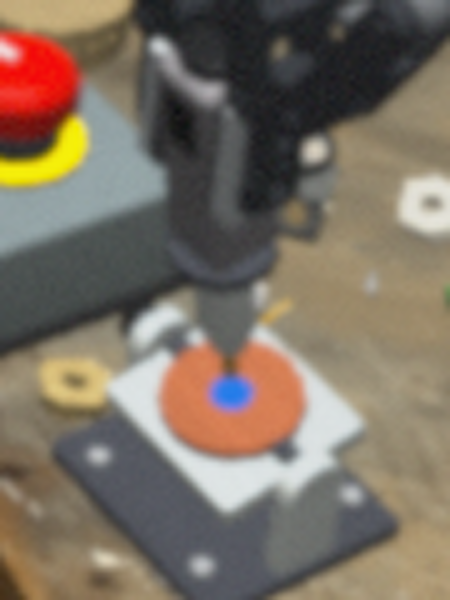

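Request:
arm_command(motion=[{"x": 0.003,"y": 0,"z": 0.0007,"roll": 0,"fingers": 0},{"x": 0.003,"y": 0,"z": 0.0007,"roll": 0,"fingers": 0},{"x": 0.002,"y": 0,"z": 0.0004,"roll": 0,"fingers": 0},{"x": 0,"y": 0,"z": 0,"roll": 0,"fingers": 0}])

```text
clock: 14.25
eef_pos: [0.5731, -0.342, 0.1213]
tool_rot: [0.08, 0.692, -0.066, 0.714]
ft_force: [-0.6, 0.1, 0.1]
grip_width: 0.0214
```

Run:
```python
from h import *
prb(.0); snap('scene','s13'); prb(0); crop('s13',380,310,430,370,'c28',10)
```

```text
clk 14.25 pos [ 0.5731 -0.342   0.1213] w 0.0214 F [-0.6011  0.1237  0.1321] T [ 0.0081  0.1058 -0.0218] q [-0.5524  0.6178  0.2944  1.2278  0.0316 -0.3464]
tool x [ 0.0333  0.0166 -0.9993] y [0.2038 0.9787 0.0231] z [ 0.9784 -0.2044  0.0292] yang(deg) 78.24
tip [ 0.5921 -0.3439  0.0416] axis in table frame [ 0.0161 -0.0254  0.9995] tip in table frame [ 0.0008 -0.0002 -0.0001]
shift [ 0.      0.0002 -0.0008]
clk 14.30 pos [ 0.5731 -0.342   0.1215] w 0.0211 F [-0.3248 -0.4482 -0.6198] T [ 0.0168  0.0752 -0.0138] q [-0.5524  0.6177  0.2946  1.2281  0.0316 -0.3465]
tool x [ 0.0332  0.0166 -0.9993] y [0.2038 0.9787 0.0231] z [ 0.9784 -0.2044  0.0291] yang(deg) 78.24
tip [ 0.592  -0.3439  0.0417] axis in table frame [ 0.0162 -0.0254  0.9995] tip in table frame [ 0.0008 -0.0002  0.0001]
shift [ 0.0002  0.0002 -0.0008]
scale 10
```

View pics/c28.png

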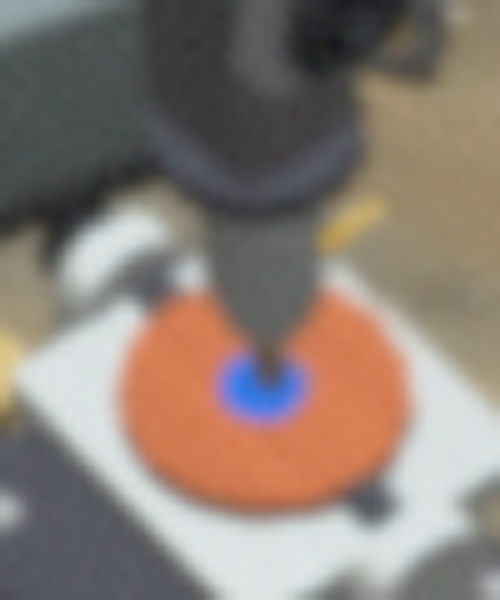

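Request:
arm_command(motion=[{"x": 0.002,"y": 0,"z": -0.0003,"roll": 0,"fingers": 0},{"x": 0.002,"y": 0,"z": 0.0002,"roll": 0,"fingers": 0},{"x": 0.001,"y": 0,"z": 0,"roll": 0,"fingers": 0},{"x": 0,"y": 0,"z": 0,"roll": 0,"fingers": 0}])

```text
clock: 14.63
eef_pos: [0.5738, -0.3421, 0.1172]
tool_rot: [0.079, 0.692, -0.066, 0.715]
ft_force: [0.0, 0.7, 0.9]
grip_width: 0.0214
```

Run:
```python
from h import *
prb(.0); snap('scene','s14')
F=[];T=[]
for i in range(12):
    camera('scene'); o=get_obs(); F.append(o['ft_force']);T.append(o['ft_torque'])
print('meanF',np.mean(F,0),np.std(F,0)/3.4,np.mean(T,0)); prb(0); crop('s14',380,310,430,370,'c29',10)
```

```text
clk 14.63 pos [ 0.5738 -0.3421  0.1172] w 0.0214 F [0.042  0.6814 0.926 ] T [ 0.1465  0.1713 -0.0405] q [-0.5521  0.6203  0.2876  1.2166  0.0318 -0.3463]
tool x [ 0.035   0.0158 -0.9993] y [0.2037 0.9788 0.0226] z [ 0.9784 -0.2043  0.031 ] yang(deg) 78.24
tip [ 0.5929 -0.3441  0.0375] axis in table frame [ 0.0143 -0.025   0.9996] tip in table frame [ 0.0008 -0.0002 -0.0043]
shift [-0.0041  0.0003 -0.0015]
meanF [-0.4724  0.3406  0.7902] [0.1316 0.1501 0.2199] [0.0653 0.1348 0.0038]
clk 15.28 pos [ 0.5738 -0.3421  0.1172] w 0.0215 F [-0.0132  1.0773  1.038 ] T [-0.0273  0.1449  0.0271] q [-0.5521  0.6204  0.2877  1.2168  0.0318 -0.3463]
tool x [ 0.0349  0.0159 -0.9993] y [0.2036 0.9788 0.0227] z [ 0.9784 -0.2043  0.0309] yang(deg) 78.25
tip [ 0.5929 -0.344   0.0375] axis in table frame [ 0.0144 -0.025   0.9996] tip in table frame [ 0.0008 -0.0002 -0.0043]
shift [-0.0041  0.0003 -0.0015]
scale 10
```

View pics/c29.png

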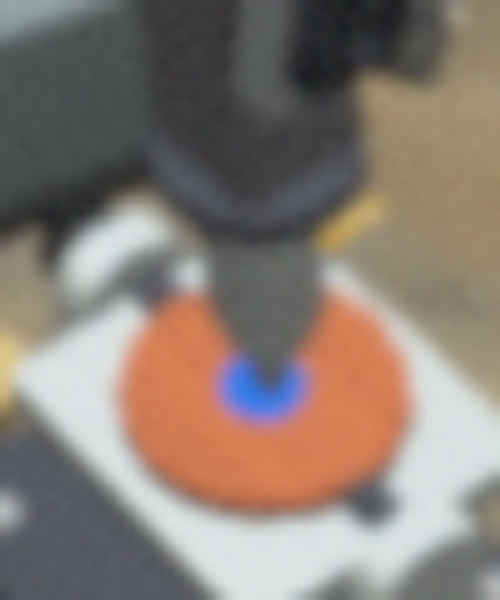

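Run:
```python
from h import *
snap('wrist','w15'); snap('scene','s15'); crop('w15',265,260,375,420,'c30',3.75); crop('s15',375,240,435,360,'c31',5); st()
```

```text
scale 3.75
scale 5
clk 15.38 pos [ 0.5738 -0.3421  0.1172] w 0.0213 F [-0.7255 -0.6484  0.9858] T [ 0.0695  0.1337 -0.0396] q [-0.5521  0.6204  0.2877  1.2167  0.0319 -0.3463]
tool x [ 0.0349  0.0159 -0.9993] y [0.2036 0.9788 0.0227] z [ 0.9784 -0.2043  0.031 ] yang(deg) 78.25
```

View pics/c30.png

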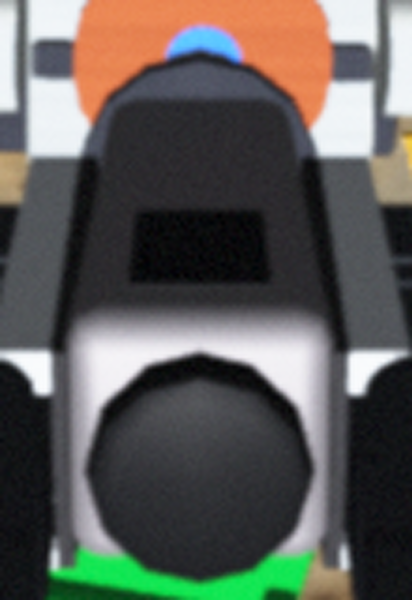

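View pics/c31.png

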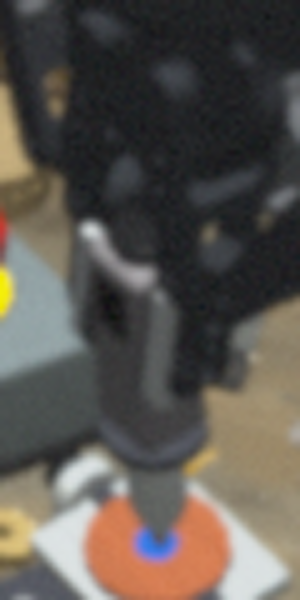

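Run:
```python
from h import *
print(job_done()); st()
```

```text
the job is handed in; nothing more can be done
None
the job is handed in; nothing more can be done
```

The job is handed in. The stop is re-armed, and the probe is held pressed on the copper disc's blue spot; `job_done` gave no verdict.

**Stop:**
- I pressed the red mushroom until the force jumped to 34 N at its end. It sprang back up, as the picture showed.
- I gripped the head and twisted it clockwise until the torque rose. The pointer had turned 1.1 rad, which puts it at about 1.3, its end stop.

**Probe:**
- The moves cannot tilt the tool directly. I leaned the probe in the fingers against the edge of the rest's hole to about 0.15 rad, and the hand itself tilted a few hundredths more. Then I lifted it out and placed it on the copper spot.
- I measured the copper plate's tilt at about 0.20 rad, leaning towards the robot.

**Last checks:**

| Check | Estimate | Needed |
|---|---|---|
| Tip from spot centre | about 1 mm | under 6 mm |
| Axis off square | about 0.03 rad, plus or minus 0.03 | under 0.12 rad |
| Spring force on disc | about 2.1 N (averaged) | 0.7 to 6 N |
| Tip pushed in | about 4 to 5 mm | 2.5 to 8.5 mm |

The arm's pose was steady over the last 0.7 s. The probe never went near the steel disc, and the watch, tin and loupe were not touched.

**Disagreements:** The views differed on the probe's lean in the fingers (0.14 to 0.17 rad) and on the plate's tilt (0.19 to 0.205 rad). The tool's own tilt also drifted by a few hundredths of a radian between moves. All of this is within the tolerance.

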